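# Fit the spacer sleeve on the bench polisher's spindle

### The arm

A 7-joint arm with a two-finger parallel gripper is mounted at the origin on a cart in front of the work surface, level with it; the furniture and walls round the work are solid. World frame = base frame: x ahead of the robot, y to its left, z up, the work surface at z = 0. Lengths are in m, angles in rad, forces in N, time in s.
With the tool pointing down it reaches from about 0.4 to 0.875 m from the base axis. Payload 19.3 kg.
Tool frame: the origin (TCP) lies at the very end of the fingers, on their centre line; the grasp point (between the pads) lies bot.tcp_to_grasp behind it (bot.tcp_to_grasp is the distance from the TCP to the grasp point, in m); z points along the fingers, y is the direction in which the jaws open and shut (so a half turn about z gives the same grasp; the last joint's range is limited). The gripper opens to 85 mm and grips with 20 to 120 N. Pads are 22 mm wide; open, the fingers measure 114 mm over their backs; the gripper's body (76 mm by 85 mm) begins 54 mm behind the grasp point. The pads swing forward as they close: fully open they stand 13 mm farther back than shut.
Start: joints at [-1.371, 0.521, -0.036, 1.599, 0.021, 1.021, -0.113], TCP at [0.167, 0.602, 0.204] pointing down, gripper open.
Joint ranges: [-2.91, 2.91], [-0.3, 2.13], [-1.5, 1.42], [0.17, 2.43], [-1.26, 4.41], [0.16, 1.93], [-2.52, 2.52]. Speed limits (rad/s): [1.89, 1.89, 2.39, 2.39, 3.01, 3.01, 3.01].

### API

Orientations are given as [roll, pitch, yaw] about the fixed x, y, z axes, in that order (R = Rz(yaw) Ry(pitch) Rx(roll)).
In Python, from workcell import bot gives the robot as it stands.
- The arm moves only by the tool servo_tool, never from a script. Its argument "targets" is a list of rows, each a list of 2 entries, a list of its own where there are three numbers: the shift along the tool's x, y, z in units of 0.05 m (1.0 is 0.05 m), then the turn about the tool's z in units of 5 degrees (1.0 is 5 degrees). A call has 1 to 12 rows; each row shifts and turns the commanded pose from where the row before left it, along the tool's axes as they then stand; what a row does not reach is not made up. A row lasts 1/8 s, in which the tool goes at most 62.5 mm and 10.7 degrees, less where a joint would pass 70% of its speed; a pose out of reach is approached as far as the arm can. A call with a number of a shift or a turn outside -1 to 1 is refused whole. A call with a gripper value outside its range is refused whole. "gripper" is the opening, from -1 (shut) to 1 (fully open), so that 0 is half open, set as the call begins (left out, the last holds). The fingers move at their own pace and stop on an object; "newtons" is the grip in N (left out, the last holds). Time passes only in rows, so rows that do not move let the fingers close. It gives the time, the measured TCP pose, the force and the opening at its end, in the units of the state.
- bot.observe(): the state, without advancing time (a new reading comes with each control period).
- bot.grab_frame(name): name is "scene" or "top" or "wrist"; returns the picture (480x640x3 uint8, blue, green, red); there is no depth.
- bot.get_calibration(name): a dict with "fx", "fy", "cx", "cy" (pixels), "pose" (4x4, takes a point from camera to world coordinates). Camera axes: x right, y up, looking along -z (the intrinsics and any distortion apply to the point x, -y, -z); pixel columns grow to the right and rows downward; lengths in m; the calibration is good to about 2 mm. A picture is of the moment at which its call begins: read the wrist's pose just before it. get_calibration takes no time and is no camera call; for the wrist camera it gives the pose at the moment of the call.
- bot.job_done(): hands the job in, once; it reports no verdict.
The state is a dict: "clock": time; "qpos": joint angles; "qd": joint speeds; "joint_efforts": joint torques, N m; "position": TCP position; "tool_rot": TCP orientation; "force": force on the tool from outside, world axes, zero at the start; "moment": the same for the moment, N m; "grip_width": finger opening in m.
Only numpy, scipy, OpenCV 4.12 (cv2) and the standard library are available. Lean on these libraries where they do the work, as an engineer would, in place of code of your own. Each camera call takes 0.05 s, during which the arm holds its last target.

### The job

First swing the polisher's hood up past its tipping point, so that its spring swings it on and it stays fully open by itself when let go. Then stand the spacer sleeve, which lies on its side, upright on the bench and let go of it; take it again and slide it gently down over the spindle until it sits flat on the shoulder, without letting it drop. Leave it there, released, with the hood open, and leave the tape roll, brush and candlestick where they are.

Things in the scene. Friction and masses are not known exactly. Their poses are not given: they have to be found in the camera images.
- polisher: Grey bench polisher, a fixed machine 250 x 210 mm with a flat deck 50 mm above the bench. Origin on the spindle's axis at bench height; z up, x points level from the spindle to the hood's hinge at the machine's back; -x, its front, more or less faces the robot. At the start the closed hood covers the spindle.
- shoulder (a point): Centre of the top face of the round shoulder on the polisher's deck: diameter 44 mm, 60 mm above the bench. The steel spindle, diameter 20 mm, rises 70 mm from this point; its top 8 mm taper to 11 mm. Axes as the polisher's, z along the spindle.
- hood_hinge (a point): Middle of the hood's hinge line, 110 mm behind the spindle's axis and 56 mm above the bench; axes as the polisher's, the hinge turns about y. The open hood stands behind the hinge, clear of the space over the spindle.
- hood_handle (a point): Middle of the hood's handle, a round steel bar 10 mm thick, 100 mm long, along the machine's y, 45 mm in front of the hood's front wall (about 38 mm free between). Hood closed: 240 mm in front of the hinge line and 69 mm above it, 25 mm below the hood's top. It swings with the hood on an arc of 250 mm radius; its axes turn too (closed: the polisher's).
- hood (a joint): Angle of the hood, a white box 190 x 172 x 97 mm with a clear window, open below: 0 closed, grows as its front swings up and back, 1.75 fully open (stop). It falls shut from below its tipping point, about 0.9 rad; beyond that its spring swings it on to the stop, where it stays. Lifting at the handle takes about 2 N.
- sleeve_center (a point): Centre of the loose spacer sleeve, a plain aluminium tube: outside diameter 42 mm, bore 23 mm, length 56 mm, about 0.2 kg, open at both ends. z is its bore axis; both ends are alike. At the start it lies on its side on the bench left of the machine, centre 21 mm above the bench, its axis pointing roughly away from the robot.
- tape_2: Bystander: grey roll of tape, 100 mm wide and 48 mm high, lying flat; origin at the centre of its underside.
- brush_1: Bystander: grey scrubbing brush 61 x 155 x 91 mm with a loop handle; origin at the centre of its underside.
- candlestick: Bystander: brass candlestick, 72 mm foot, 125 mm high; origin at the centre of its underside.
Things that resemble listed ones, but are neither listed nor needed, are in the scene too. What is shaped like the part that bears sleeve_center but green, purple or red is not meant.

How it is judged:
By the outcome, as a careful person would: the job done as asked, in the order asked, and still so for the second after the job is handed in, with the robot touching nothing.
It also fails if it takes over 72 s, if anything falls off the work surface, if the arm or the gripper's body presses on something with over 40 N, if the wrist force passes 120 N, or if a joint passes its speed limit or range.

## Working session

There is one attempt and no reset: what is moved stays moved. The work goes in short steps, Python scripts to look and compute and a tool call to move; the robot and the scene stay as the last step left them, time stands still between calls to the robot, and variables do not carry over. Pictures are saved under pics/ and viewed, and the job is handed in when it is done.

Besides the shell and the picture viewer there is one more tool, called after "Emit:" by a JSON object that holds its "method" and its "body". servo_tool: Moves the arm, as the interface text tells. Its arguments: {"type":"object","properties":{"targets":{"type":"array","items":{"type":"array"}},"gripper":{"type":"number"},"newtons":{"type":"number"}},"required":["targets"]}

```bash
ls; mkdir -p pics
python3 - <<'E'
from workcell import bot
import cv2
print(bot.observe()); print(bot.tcp_to_grasp)
for n in ["scene","top","wrist"]:
    c=bot.get_calibration(n); print(n,c)
    cv2.imwrite(f"pics/{n}0.png",bot.grab_frame(n))
E
```

```text
pics
{'clock': 0.0, 'qpos': array([-1.37122477,  0.52202131, -0.03632432,  1.60000421,  0.02119444,
        1.02110319, -0.11281955]), 'qd': array([ 0.00174683,  0.00014781, -0.00097466,  0.00042051, -0.00033198,
       -0.00133363, -0.00150732]), 'joint_efforts': array([ 5.78948516e-05, -9.27119851e+01,  1.97962917e+00, -3.69914639e+01,
        1.78175321e-02,  8.38230655e-03,  8.81299070e-05]), 'position': array([0.16650881, 0.60202609, 0.20362259]), 'tool_rot': array([-3.14044413e+00,  7.93381333e-05,  2.87178597e+00]), 'force': array([0.06428458, 0.85163876, 0.13608705]), 'moment': array([-0.04830118,  0.00070753, -0.0201383 ]), 'grip_width': 0.08568662556594203}
0.0187
scene {'fx': 582.4767238919412, 'fy': 582.4767238919412, 'cx': 317.61479925705316, 'cy': 246.23183141720986, 'pose': array([[ 0.30741354,  0.8378182 , -0.45117355, -0.03543553],
       [-0.95154335,  0.27458252, -0.13845466, -0.14540071],
       [ 0.00788454,  0.47187403,  0.88163072,  1.27436086],
       [ 0.        ,  0.        ,  0.        ,  1.        ]])}
top {'fx': 448.030463168571, 'fy': 448.030463168571, '
[... 156 characters left out ...]
958512e-01,  1.02317134e-03,  9.05139280e-03,
         5.58846860e-02],
       [ 9.09545925e-03,  5.79145381e-02,  9.98280110e-01,
         1.14152298e+00],
       [ 0.00000000e+00,  0.00000000e+00,  0.00000000e+00,
         1.00000000e+00]])}
wrist {'fx': 362.4258794966694, 'fy': 362.4258794966694, 'cx': 324.5659518715074, 'cy': 244.0526032662754, 'pose': array([[ 2.66324044e-01, -9.19479226e-01, -2.89187580e-01,
         9.22668056e-02],
       [ 9.63883509e-01,  2.53964894e-01,  8.01898549e-02,
         6.22448265e-01],
       [-2.89412440e-04, -3.00099626e-01,  9.53907821e-01,
         3.71849475e-01],
       [ 0.00000000e+00,  0.00000000e+00,  0.00000000e+00,
         1.00000000e+00]])}
```

View pics/scene0.png

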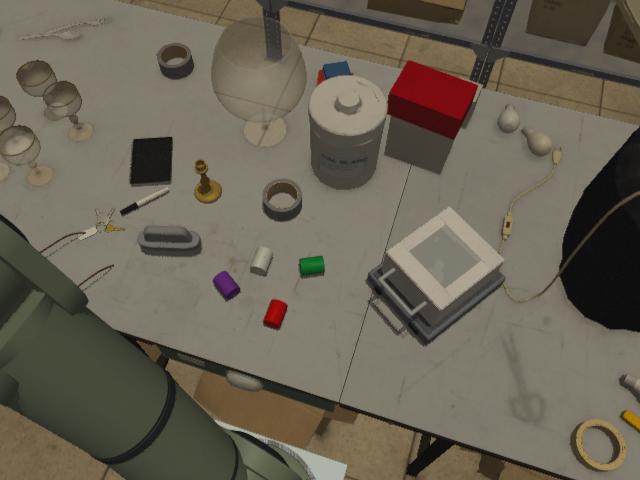

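View pics/top0.png

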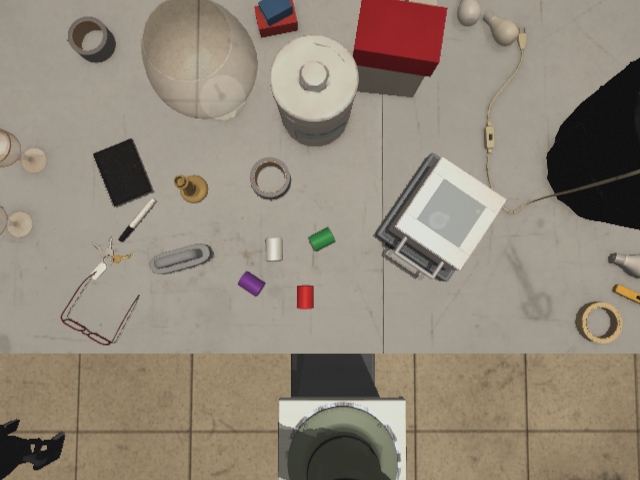

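View pics/wrist0.png

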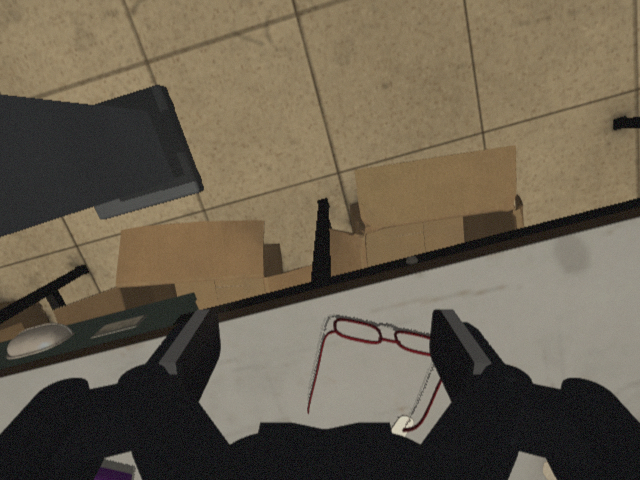

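```bash
cat > h.py <<'E'
import numpy as np, cv2
from workcell import bot
def ray(n,uv,c=None):
    c=c or bot.get_calibration(n); P=c["pose"]
    d=np.array([(uv[0]-c["cx"])/c["fx"],-(uv[1]-c["cy"])/c["fy"],-1.])
    return P[:3,3],P[:3,:3]@d
def onz(n,uv,z,c=None):
    o,d=ray(n,uv,c); return o+d*(z-o[2])/d[2]
def tri(a,b):
    (o1,d1),(o2,d2)=a,b
    d1=d1/np.linalg.norm(d1);d2=d2/np.linalg.norm(d2)
    t=np.linalg.lstsq(np.c_[d1,-d2],o2-o1,rcond=None)[0]
    p,q=o1+t[0]*d1,o2+t[1]*d2
    return (p+q)/2,np.linalg.norm(p-q)
def proj(n,p,c=None):
    c=c or bot.get_calibration(n);P=c["pose"]
    q=P[:3,:3].T@(np.array(p)-P[:3,3]); return np.array([c["cx"]+c["fx"]*q[0]/-q[2],c["cy"]-c["fy"]*q[1]/-q[2]])
def crop(n,img,x0,y0,x1,y1,s,f):
    cv2.imwrite(f,cv2.resize(img[y0:y1,x0:x1],None,fx=s,fy=s,interpolation=cv2.INTER_CUBIC))
E
python3 - <<'E'
from h import *
t=cv2.imread("pics/top0.png");s=cv2.imread("pics/scene0.png")
crop(0,t,360,140,520,290,4,"pics/t1.png");crop(0,s,350,200,520,350,4,"pics/s1.png")
crop(0,t,230,210,350,310,5,"pics/t2.png");crop(0,s,200,220,340,340,5,"pics/s2.png")
E
```

```text
(no output)
```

View pics/t1.png

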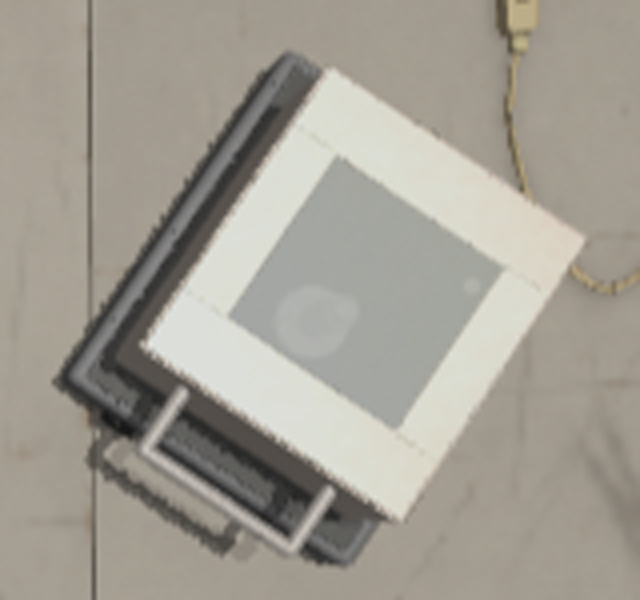

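View pics/s1.png

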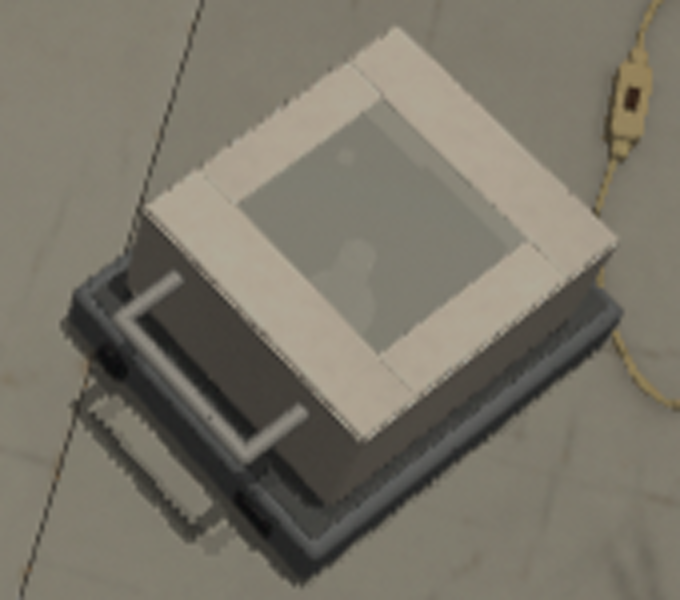

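View pics/t2.png

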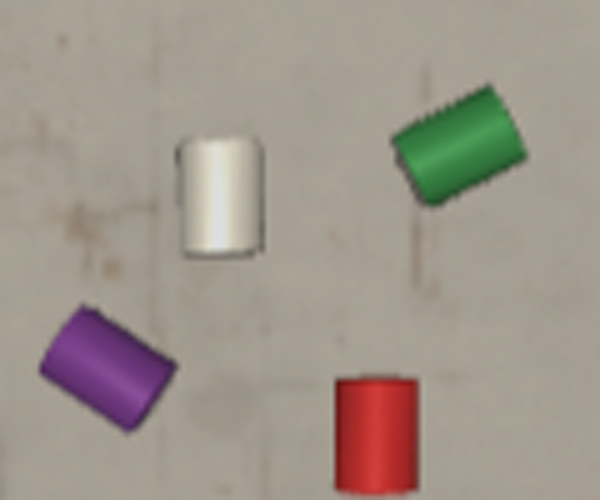

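View pics/s2.png

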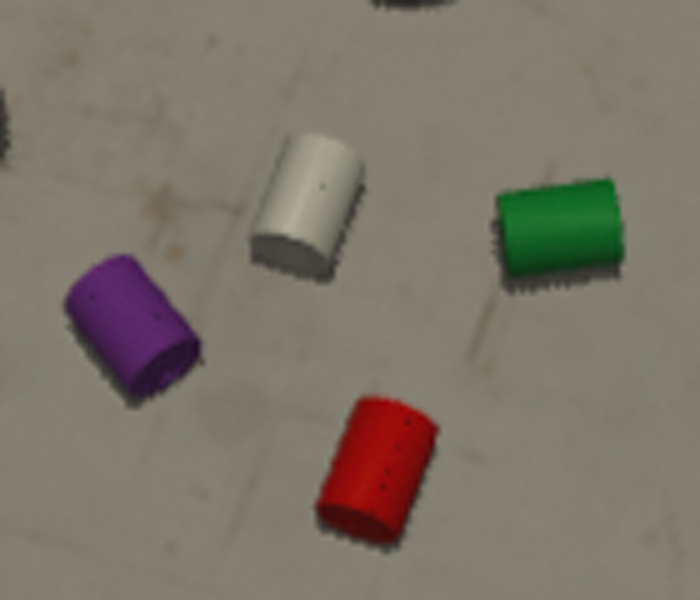

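Run:
```python
from h import *
T=lambda p:((p[0]+.5)/4-.5+360,(p[1]+.5)/4-.5+140)
S=lambda p:((p[0]+.5)/4-.5+350,(p[1]+.5)/4-.5+200)
for a,b in [((147,450),(122,317)),((292,548),(243,457)),((330,70),(395,27)),((585,240),(617,240)),((402,520),(363,438)),((145,348),(145,210))]:
    print(tri(ray("top",T(a)),ray("scene",S(b))), onz("top",T(a),.15),onz("scene",S(b),.15))
# hood top from top view z .15
P=np.array([onz("top",T(a),.15)[:2] for a in [(330,70),(585,240),(402,520),(145,348)]])
Q=np.array([onz("scene",S(a),.15)[:2] for a in [(395,27),(617,240),(363,438),(145,210)]])
for R in (P,Q):
    bl,br,fr,fl=R
    for v in (bl-fl,br-fr,fl-fr,bl-br): print(np.linalg.norm(v),np.degrees(np.arctan2(v[1],v[0])))
    print("c",R.mean(0))
# sleeve: min area rect top
for n,(u0,v0,u1,v1) in dict(top=(255,225,295,270),scene=(240,235,285,285)).items():
    im=cv2.imread(f"pics/{n}0.png")[v0:v1,u0:u1]
    hsv=cv2.cvtColor(im,cv2.COLOR_BGR2HSV); g=im.mean(2)
    print(n,np.median(g),g.max())
    m=(cv2.cvtColor(im,cv2.COLOR_BGR2GRAY)>np.median(g)+15).astype(np.uint8)
    cs,_=cv2.findContours(m,cv2.RETR_EXTERNAL,cv2.CHAIN_APPROX_NONE);c=max(cs,key=cv2.contourArea)
    r=cv2.minAreaRect(c);print(r[0][0]+u0,r[0][1]+v0,r[1],r[2])
    print(onz(n,(r[0][0]+u0,r[0][1]+v0),.021), onz(n,(r[0][0]+u0,r[0][1]+v0),.035))
# sleeve corners top
T2=lambda p:((p[0]+.5)/5-.5+230,(p[1]+.5)/5-.5+210)
for p in [(182,137),(262,138),(182,255),(263,256),(222,137),(222,257)]: print(p,onz("top",T2(p),.021),onz("top",T2(p),.04))
for p in [(0,0)]: pass
for nm,uv in dict(tape=(270,178),candle=(194,188),brush=(181,258),green=(321,239),red=(305,297),purple=(252,284)).items(): print(nm,onz("top",uv,.02))
```

```text
(array([ 0.51597363, -0.11864088,  0.12981574]), np.float64(0.0007319307878450121)) [ 0.51543084 -0.11482294  0.15      ] [ 0.5064159 -0.1194381  0.15     ]
(array([ 0.46035806, -0.20096855,  0.1236769 ]), np.float64(0.000525940717609531)) [ 0.46137163 -0.19456884  0.15      ] [ 0.44889175 -0.19946488  0.15      ]
(array([ 0.72829509, -0.21941166,  0.1528867 ]), np.float64(0.0013118653462680368)) [ 0.72865737 -0.21959393  0.15      ] [ 0.73067501 -0.22017742  0.15      ]
(array([ 0.63328607, -0.36176837,  0.1507508 ]), np.float64(0.0021419999080749636)) [ 0.63289433 -0.36102466  0.15      ] [ 0.63442558 -0.36287541  0.15      ]
(array([ 0.47706763, -0.25548681,  0.1525033 ]), np.float64(0.0010315659929886138)) [ 0.47681742 -0.25577761  0.15      ] [ 0.47848016 -0.25619971  0.15      ]
(array([ 0.57217801, -0.11445685,  0.15020823]), np.float64(0.0005893266510138662)) [ 0.57207571 -0.11421709  0.15      ] [ 0.57243417 -0.11471582  0.15      ]
0.18873816936012278 -33.93989627691776
0.18824702485369027 -33.992896558715664
0.17062685036828923 56.0627730434518
0.17080166790004536 55.89798
[... 573 characters left out ...]
047 0.021     ] [0.55457677 0.1870284  0.04      ]
(262, 138) [0.55512998 0.14929172 0.021     ] [0.55412275 0.14770788 0.04      ]
(182, 255) [0.49664709 0.18882439 0.021     ] [0.49663152 0.18657022 0.04      ]
(263, 256) [0.49616932 0.14844864 0.021     ] [0.49616186 0.14687909 0.04      ]
(222, 137) [0.5556115  0.16929581 0.021     ] [0.55459611 0.16737277 0.04      ]
(222, 257) [0.49566103 0.16888364 0.021     ] [0.49566218 0.16696759 0.04      ]
tape [0.70474812 0.18050606 0.02      ]
candle [0.67893717 0.37135111 0.02      ]
brush [0.50301194 0.40065328 0.02      ]
green [0.55076142 0.05168803 0.02      ]
red [0.40633047 0.09135782 0.02      ]
purple [0.43850275 0.22327839 0.02      ]
```

```bash
cat >> h.py <<'E'
def rows(goal,yawdeg,n,start=None):
    """straight to goal xyz/yaw in n rows, from measured pose; prints rounded rows"""
    o=bot.observe(); p=np.array(o["position"] if start is None else start[:3]); y=o["tool_rot"][2] if start is None else np.radians(start[3])
    d=(np.array(goal)-p); dy=(np.radians(yawdeg)-y+np.pi)%(2*np.pi)-np.pi
    out=[];
    for i in range(n):
        rem=np.array(goal)-p; s=rem/(n-i)
        tx=np.array([np.cos(y),np.sin(y),0]);ty=np.array([np.sin(y),-np.cos(y),0])
        r=[round(float(v),2) for v in (s@tx/.05,s@ty/.05,-s[2]/.05)]
        t=round(float(-np.degrees((np.radians(yawdeg)-y+np.pi)%(2*np.pi)-np.pi)/5/(n-i)),2)
        out.append([r,[t]] if 0 else [r,t])
        p=p+.05*(r[0]*tx+r[1]*ty)+np.array([0,0,-.05*r[2]]); y-=np.radians(t*5)
    print(str(out).replace(" ","")," end",p.round(4),np.degrees(y).round(1)); return (*p,np.degrees(y))
def st():
    o=bot.observe(); print("t",round(o["clock"],2),"p",np.round(o["position"],4),"yaw",np.round(np.degrees(o["tool_rot"]),1),"F",np.round(o["force"],1),"w",round(o["grip_width"],4),"q",np.round(o["qpos"],2))
E
python3 -c "
from h import *
e=rows([.42,.30,.22],110,12); rows([.487,-.16,.20],56,12,e)"
```

```text
[[[-0.54,-0.37,-0.03],0.91],[[-0.57,-0.33,-0.03],0.91],[[-0.59,-0.28,-0.03],0.91],[[-0.61,-0.23,-0.03],0.91],[[-0.63,-0.19,-0.03],0.91],[[-0.64,-0.13,-0.03],0.91],[[-0.65,-0.08,-0.02],0.91],[[-0.66,-0.03,-0.03],0.91],[[-0.66,0.02,-0.02],0.91],[[-0.66,0.07,-0.03],0.91],[[-0.65,0.12,-0.02],0.9],[[-0.63,0.18,-0.03],0.91]]  end [0.42   0.3001 0.2202] 110.0
[[[-0.76,-0.16,0.03],0.9],[[-0.77,-0.1,0.03],0.9],[[-0.77,-0.04,0.03],0.9],[[-0.77,0.03,0.03],0.9],[[-0.77,0.09,0.04],0.9],[[-0.76,0.14,0.03],0.9],[[-0.75,0.21,0.04],0.9],[[-0.73,0.26,0.03],0.9],[[-0.71,0.32,0.04],0.9],[[-0.68,0.37,0.03],0.9],[[-0.65,0.43,0.04],0.9],[[-0.61,0.47,0.03],0.9]]  end [ 0.4868 -0.16    0.2002] 56.0
```

Emit:
{"method": "servo_tool", "body": {"targets": [[[-0.54, -0.37, -0.03], 0.91], [[-0.57, -0.33, -0.03], 0.91], [[-0.59, -0.28, -0.03], 0.91], [[-0.61, -0.23, -0.03], 0.91], [[-0.63, -0.19, -0.03], 0.91], [[-0.64, -0.13, -0.03], 0.91], [[-0.65, -0.08, -0.02], 0.91], [[-0.66, -0.03, -0.03], 0.91], [[-0.66, 0.02, -0.02], 0.91], [[-0.66, 0.07, -0.03], 0.91], [[-0.65, 0.12, -0.02], 0.9], [[-0.63, 0.18, -0.03], 0.91]], "gripper": -0.25, "newtons": 20}}

```text
clock: 1.65
position: [0.4211, 0.2985, 0.2208]
tool_rot: [3.142, -0.0, 1.914]
force: [0.4, 0.8, -0.3]
grip_width: 0.0319
```

Emit:
{"method": "servo_tool", "body": {"targets": [[[-0.76, -0.16, 0.03], 0.9], [[-0.77, -0.1, 0.03], 0.9], [[-0.77, -0.04, 0.03], 0.9], [[-0.77, 0.03, 0.03], 0.9], [[-0.77, 0.09, 0.04], 0.9], [[-0.76, 0.14, 0.03], 0.9], [[-0.75, 0.21, 0.04], 0.9], [[-0.73, 0.26, 0.03], 0.9], [[-0.71, 0.32, 0.04], 0.9], [[-0.68, 0.37, 0.03], 0.9], [[-0.65, 0.43, 0.04], 0.9], [[-0.61, 0.47, 0.03], 0.9]]}}

```text
clock: 3.15
position: [0.4865, -0.1619, 0.2007]
tool_rot: [3.141, -0.0, 0.972]
force: [0.4, 0.8, -0.3]
grip_width: 0.0323
```

Run:
```python
from h import *
st()
c=bot.get_calibration("wrist");im=bot.grab_frame("wrist");st()
for p in [(.516,-.1186,.125),(.460,-.201,.125),(.487,-.16,.125)]: 
    u=proj("wrist",p,c);print(u);cv2.circle(im,tuple(int(v) for v in u),3,(0,0,255),1)
cv2.imwrite("pics/w1.png",im)
```

```text
t 3.15 p [ 0.4865 -0.1619  0.2007] yaw [180.   -0.   55.7] F [ 0.4  0.8 -0.3] w 0.0323 q [-0.26  0.41  0.62  1.92 -0.3   0.91 -0.09]
t 3.2 p [ 0.4864 -0.1667  0.2009] yaw [1.799e+02 1.000e-01 5.520e+01] F [-5.5 -5.  -2.4] w 0.0321 q [-0.26  0.41  0.63  1.92 -0.3   0.91 -0.09]
[324.84230034 168.11524138]
[325.01912713 304.31344645]
[323.92125003 241.18143943]
```

View pics/w1.png

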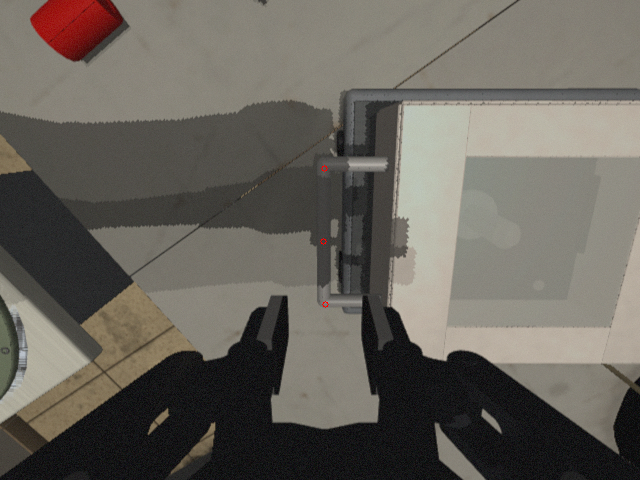

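Emit:
{"method": "servo_tool", "body": {"targets": [[[0, 0, 0], 0], [[0, 0, 0.4], 0], [[0, 0, 0.6], 0], [[0, 0, 0.5], 0], [[0, 0, 0.34], 0], [[0, 0, 0], 0], [[0, 0, 0], 0]]}}

```text
clock: 4.08
position: [0.4872, -0.1598, 0.1094]
tool_rot: [3.141, -0.0, 0.977]
force: [-0.1, -0.1, 0.3]
grip_width: 0.0316
```

Run:
```python
from h import *
st()
cv2.imwrite("pics/w2.png",bot.grab_frame("wrist"))
im=bot.grab_frame("scene"); crop(0,im,350,200,520,350,4,"pics/s3.png")
```

```text
t 4.08 p [ 0.4872 -0.1598  0.1094] yaw [180.  -0.  56.] F [-0.1 -0.1  0.3] w 0.0316 q [-0.18  0.54  0.53  2.   -0.41  0.71  0.  ]
```

View pics/w2.png

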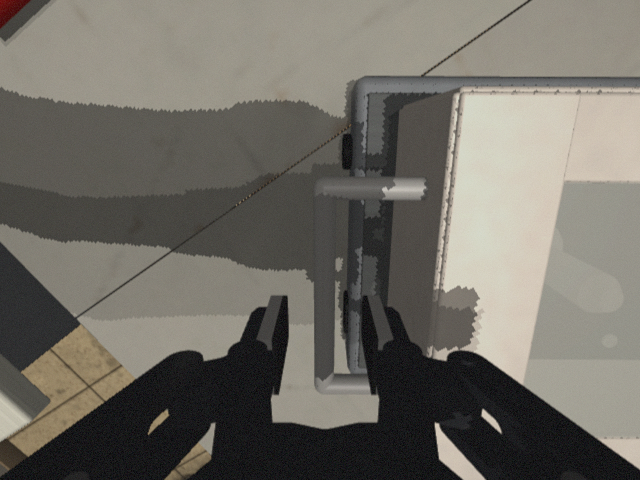

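View pics/s3.png

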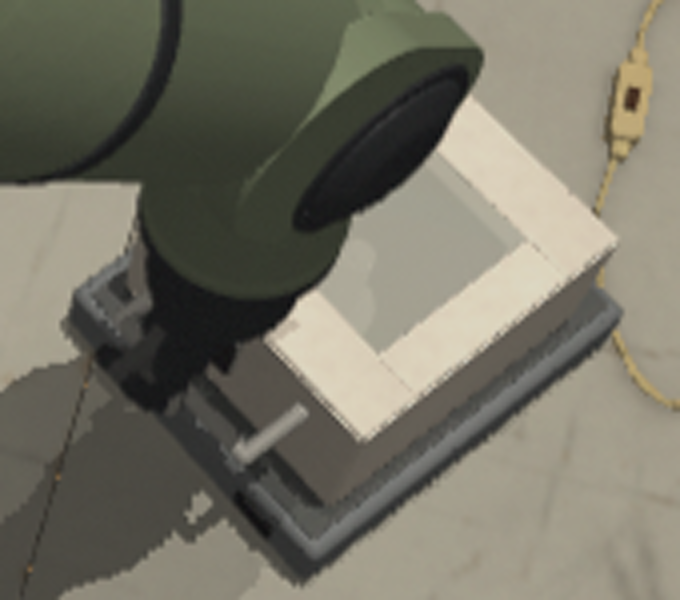

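Run:
```python
import numpy as np
a0=np.arctan2(69,240); th=np.r_[np.radians([0,2,5]),np.linspace(np.radians(10),1.62,17)]
p=250*np.c_[-np.cos(a0+th),np.sin(a0+th)]
d=np.diff(p,axis=0)/50; acc=np.zeros(2);out=[]
for i in range(len(d)):
    want=(p[i+1]-p[0])/50; r=np.round(want-acc,2); acc+=r; out.append([[0,float(r[0]),float(-r[1])],0])
print(str(out[:12]).replace(" ",""));print(str(out[12:]).replace(" ",""));print(th[12])
```

```text
[[[0,0.05,-0.17],0],[[0,0.09,-0.24],0],[[0,0.17,-0.4],0],[[0,0.22,-0.4],0],[[0,0.25,-0.38],0],[[0,0.28,-0.35],0],[[0,0.32,-0.32],0],[[0,0.34,-0.29],0],[[0,0.37,-0.27],0],[[0,0.39,-0.22],0],[[0,0.41,-0.2],0],[[0,0.42,-0.15],0]]
[[[0,0.44,-0.12],0],[[0,0.44,-0.07],0],[[0,0.45,-0.04],0],[[0,0.46,0.01],0],[[0,0.44,0.05],0],[[0,0.45,0.08],0],[[0,0.43,0.13],0]]
0.987608154774752
```

Emit:
{"method": "servo_tool", "body": {"targets": [[[0, 0, 0], 0], [[0, 0, 0], 0], [[0, 0, 0], 0], [[0, 0, 0], 0]], "gripper": -1, "newtons": 25}}

```text
clock: 4.68
position: [0.4868, -0.1598, 0.1087]
tool_rot: [3.142, 0.0, 0.977]
force: [-0.3, -0.7, 0.3]
grip_width: 0.0001
```

Run:
```python
from h import *
st()
cv2.imwrite("pics/w3.png",bot.grab_frame("wrist"))
im=bot.grab_frame("scene"); crop(0,im,350,200,520,350,4,"pics/s4.png")
```

```text
t 4.67 p [ 0.4868 -0.1598  0.1087] yaw [180.   0.  56.] F [-0.3 -0.7  0.3] w 0.0001 q [-0.18  0.54  0.53  2.   -0.41  0.7   0.01]
```

View pics/w3.png

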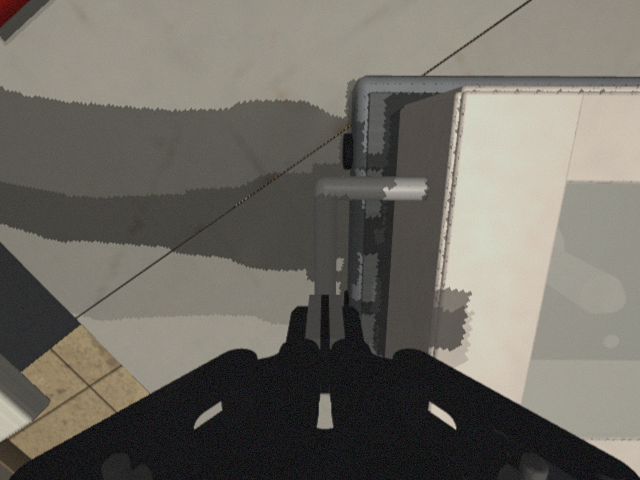

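View pics/s4.png

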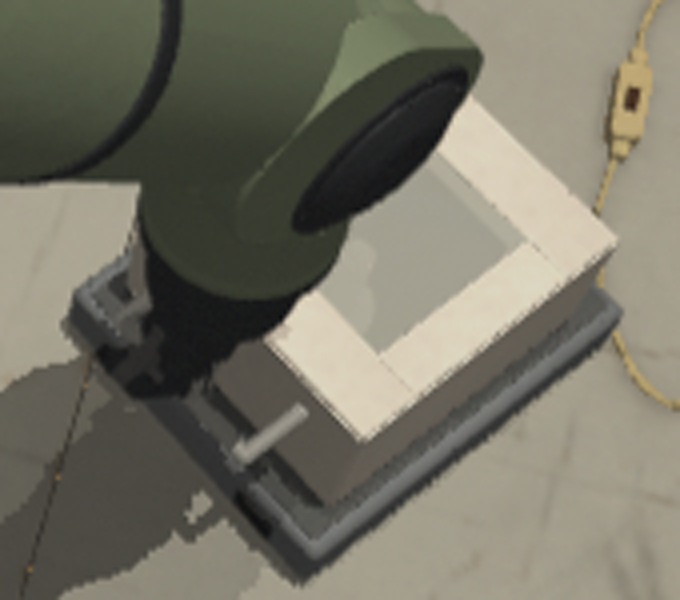

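Run:
```python
from h import *
c=bot.get_calibration("wrist")
for z in (.1087,.1274,.125,.135,.15):print(z,proj("wrist",(.4868,-.1598,z),c))
print(proj("wrist",(.516,-.1186,.125),c),proj("wrist",(.516,-.1186,.105),c),proj("wrist",(.460,-.201,.125),c),proj("wrist",(.460,-.201,.105),c))
```

```text
0.1087 [325.08008306 288.42931159]
0.1274 [325.14595576 305.46165265]
0.125 [325.13671717 303.07288306]
0.135 [325.17697688 313.48261441]
0.15 [325.24738488 331.68762276]
[327.97412988 194.47275669] [327.58450525 187.37011823] [326.71828491 391.53007692] [326.50522448 366.80574758]
```

Run:
```python
from h import *
c=bot.get_calibration("wrist");o,d=ray("wrist",(325,293),c)
for D in (.14,.145,.15,.155,.16,.17,.18): print(D,o+d*D)
im=cv2.imread("pics/w2.png");crop(0,im,220,250,430,400,3,"pics/a.png")
im=cv2.imread("pics/w3.png");crop(0,im,220,250,430,400,3,"pics/b.png")
```

```text
0.14 [ 0.49581883 -0.14624485  0.1488984 ]
0.145 [ 0.4946291  -0.1480216   0.14432853]
0.15 [ 0.49343937 -0.14979836  0.13975866]
0.155 [ 0.49224964 -0.15157512  0.13518879]
0.16 [ 0.49105991 -0.15335187  0.13061892]
0.17 [ 0.48868045 -0.15690539  0.12147918]
0.18 [ 0.48630099 -0.1604589   0.11233944]
```

View pics/a.png

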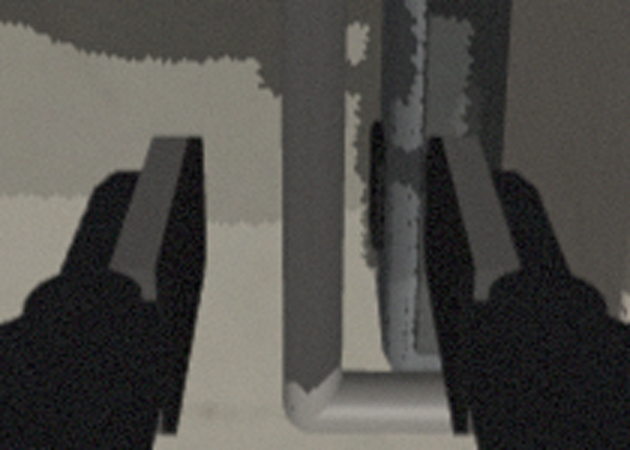

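View pics/b.png

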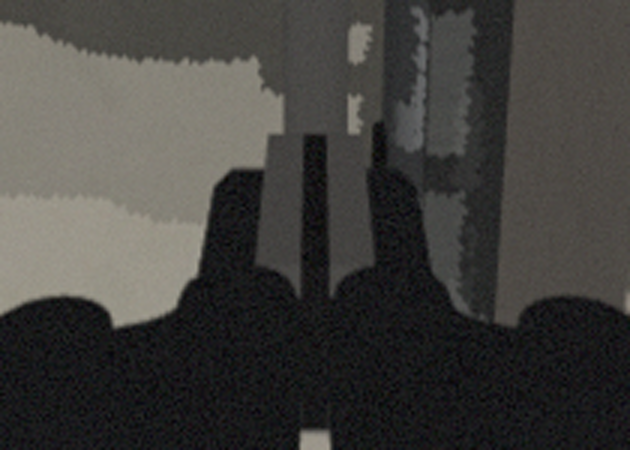

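Emit:
{"method": "servo_tool", "body": {"targets": [[[0, 0, 0], 0], [[0, 0, 0], 0], [[0, 0, 0.2], 0], [[0, 0, 0.2], 0], [[0, 0, 0], 0]], "gripper": -0.25}}

```text
clock: 5.4
position: [0.4862, -0.1597, 0.0877]
tool_rot: [-3.14, 0.001, 0.977]
force: [-0.5, 0.2, 1.0]
grip_width: 0.0321
```

Emit:
{"method": "servo_tool", "body": {"targets": [[[0, 0, 0], 0], [[0, 0, 0], 0], [[0, 0, 0], 0], [[0, 0, 0], 0]], "gripper": -1}}

```text
clock: 5.9
position: [0.4869, -0.1599, 0.0889]
tool_rot: [3.141, -0.0, 0.977]
force: [0.6, -1.9, -1.1]
grip_width: 0.009
```

Emit:
{"method": "servo_tool", "body": {"targets": [[[0, 0, 0], 0], [[0, 0, 0.16], 0], [[0, 0, 0], 0]], "gripper": -0.4}}

```text
clock: 6.28
position: [0.4864, -0.1596, 0.08]
tool_rot: [-3.141, 0.0, 0.977]
force: [-0.5, 0.2, 0.1]
grip_width: 0.0256
```

Emit:
{"method": "servo_tool", "body": {"targets": [[[0, 0, 0], 0], [[0, 0, 0], 0], [[0, 0, 0], 0]], "gripper": -1}}

```text
clock: 6.65
position: [0.4869, -0.1599, 0.0808]
tool_rot: [3.141, 0.0, 0.977]
force: [0.8, -1.2, -1.4]
grip_width: 0.0088
```

Run:
```python
from h import *
st()
im=bot.grab_frame("wrist");crop(0,im,220,250,430,400,3,"pics/c.png")
```

```text
t 6.65 p [ 0.4869 -0.1599  0.0808] yaw [180.   0.  56.] F [ 0.8 -1.2 -1.4] w 0.0088 q [-0.16  0.58  0.49  2.02 -0.45  0.64  0.03]
```

View pics/c.png

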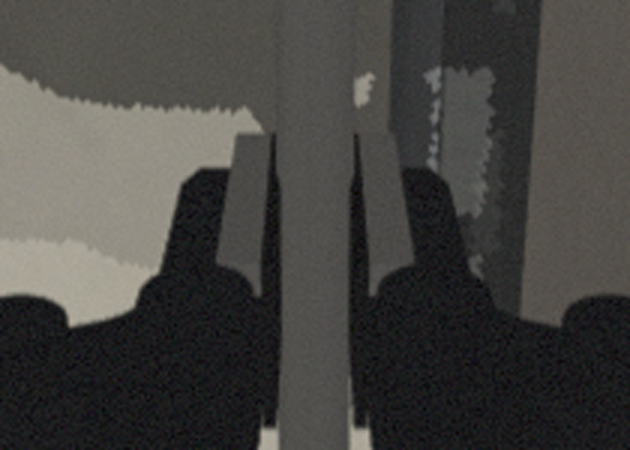

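Emit:
{"method": "servo_tool", "body": {"targets": [[[0, 0.05, -0.17], 0], [[0, 0.09, -0.24], 0], [[0, 0.17, -0.4], 0], [[0, 0.22, -0.4], 0], [[0, 0.25, -0.38], 0], [[0, 0.28, -0.35], 0], [[0, 0.32, -0.32], 0], [[0, 0.34, -0.29], 0]]}}

```text
clock: 7.7
position: [0.5568, -0.2074, 0.2099]
tool_rot: [-3.138, -0.0, 0.977]
force: [-9.3, 4.3, 9.9]
grip_width: 0.0091
```

Emit:
{"method": "servo_tool", "body": {"targets": [[[0, 0.35, -0.3], 0], [[0, 0.38, -0.24], 0], [[0, 0.41, -0.2], 0], [[0, 0.42, -0.15], 0], [[0, 0.44, -0.12], 0]]}}

```text
clock: 8.32
position: [0.6409, -0.2644, 0.2602]
tool_rot: [-3.141, 0.001, 0.977]
force: [-2.0, -0.9, 2.3]
grip_width: 0.0088
```

Run:
```python
from h import *
st()
im=bot.grab_frame("wrist");cv2.imwrite("pics/w5.png",im)
cv2.imwrite("pics/s5.png",bot.grab_frame("scene"))
```

```text
t 8.32 p [ 0.6409 -0.2644  0.2602] yaw [-180.    0.   56.] F [-2.  -0.9  2.3] w 0.0088 q [-0.03  0.66  0.59  1.35 -0.37  1.24 -0.01]
```

View pics/w5.png

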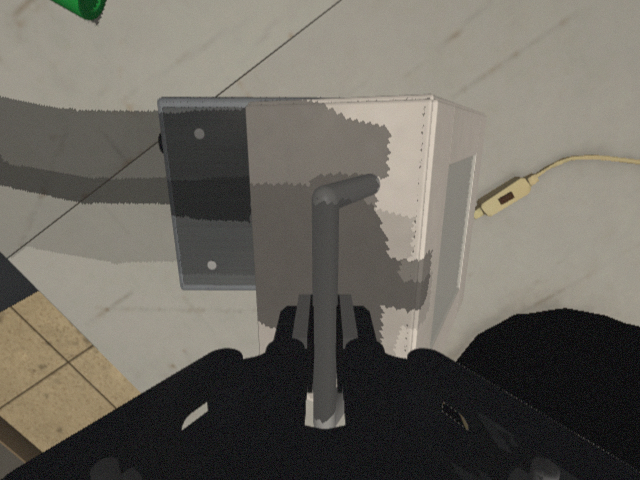

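View pics/s5.png

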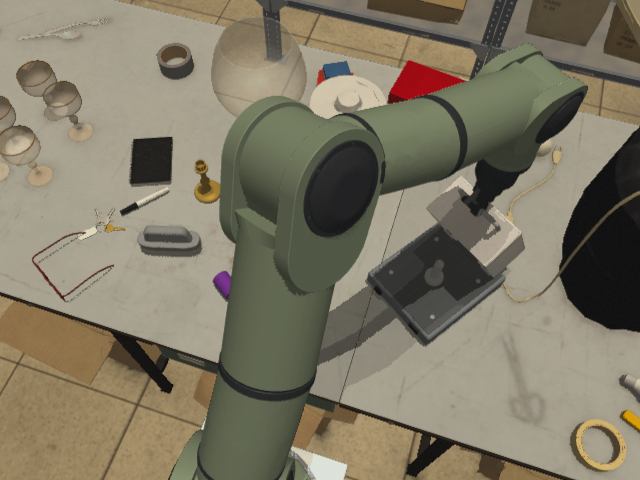

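Emit:
{"method": "servo_tool", "body": {"targets": [[[0, 0.44, -0.07], 0], [[0, 0.45, -0.04], 0], [[0, 0.46, 0.01], 0], [[0, 0.44, 0.05], 0], [[0, 0.45, 0.08], 0], [[0, 0.3, 0.08], 0], [[0, 0, 0], 0]]}}

```text
clock: 9.3
position: [0.7463, -0.3361, 0.2538]
tool_rot: [3.141, 0.002, 0.976]
force: [0.3, -2.8, 2.2]
grip_width: 0.0086
```

Emit:
{"method": "servo_tool", "body": {"targets": [[[0, 0, 0], 0], [[0, 0, -0.2], 0], [[0, 0, -0.5], 0], [[0, 0, -0.7], 0]], "gripper": -0.4}}

```text
clock: 9.8
position: [0.7459, -0.334, 0.3245]
tool_rot: [-3.14, 0.0, 0.978]
force: [0.9, -0.1, -0.4]
grip_width: 0.0255
```

Run:
```python
from h import *
st()
im=bot.grab_frame("wrist");cv2.imwrite("pics/w6.png",im)
cv2.imwrite("pics/s6.png",bot.grab_frame("scene"))
```

```text
t 9.8 p [ 0.7459 -0.334   0.3245] yaw [-179.9    0.    56. ] F [ 0.9 -0.1 -0.4] w 0.0255 q [ 0.17  0.89  0.57  0.74 -0.43  1.6  -0.06]
```

View pics/w6.png

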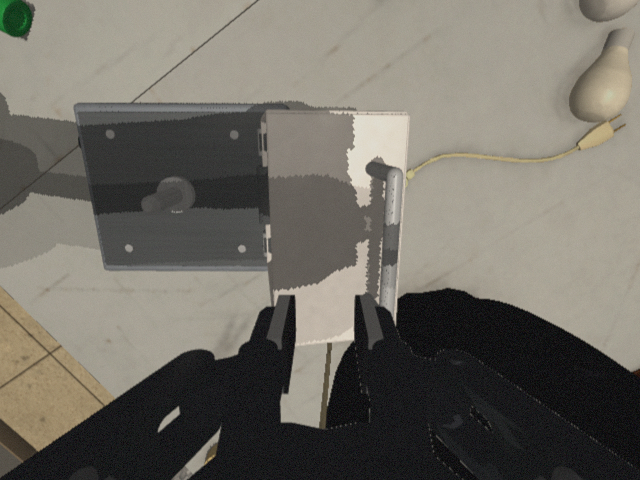

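View pics/s6.png

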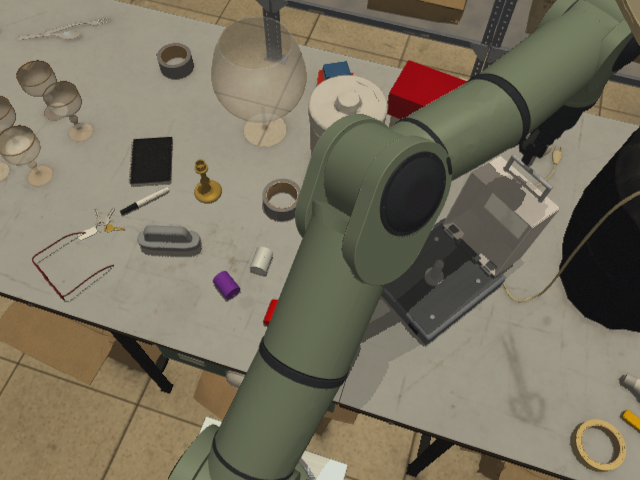

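Run:
```python
from h import *
e=rows([.63,-.05,.30],28,8);rows([.553,.168,.16],0,8,e)
```

```text
[[[0.43,-0.64,0.07],0.7],[[0.39,-0.67,0.07],0.7],[[0.35,-0.69,0.07],0.7],[[0.3,-0.71,0.07],0.7],[[0.26,-0.72,0.07],0.7],[[0.21,-0.74,0.07],0.7],[[0.17,-0.75,0.08],0.7],[[0.13,-0.76,0.07],0.71]]  end [ 0.63   -0.0498  0.3001] 28.0
[[[0.09,-0.57,0.35],0.7],[[0.05,-0.58,0.35],0.7],[[0.01,-0.58,0.35],0.7],[[-0.02,-0.58,0.35],0.7],[[-0.05,-0.57,0.35],0.7],[[-0.09,-0.57,0.35],0.7],[[-0.13,-0.56,0.35],0.7],[[-0.16,-0.55,0.35],0.7]]  end [0.5529 0.1678 0.1601] -0.0
```

Emit:
{"method": "servo_tool", "body": {"targets": [[[0.43, -0.64, 0.07], 0.7], [[0.39, -0.67, 0.07], 0.7], [[0.35, -0.69, 0.07], 0.7], [[0.3, -0.71, 0.07], 0.7], [[0.26, -0.72, 0.07], 0.7], [[0.21, -0.74, 0.07], 0.7], [[0.17, -0.75, 0.08], 0.7], [[0.13, -0.76, 0.07], 0.71]]}}

```text
clock: 10.9
position: [0.6288, -0.0479, 0.2951]
tool_rot: [-3.141, -0.001, 0.486]
force: [1.3, 0.4, -0.6]
grip_width: 0.0255
```

Emit:
{"method": "servo_tool", "body": {"targets": [[[0.09, -0.57, 0.35], 0.7], [[0.05, -0.58, 0.35], 0.7], [[0.01, -0.58, 0.35], 0.7], [[-0.02, -0.58, 0.35], 0.7], [[-0.05, -0.57, 0.35], 0.7], [[-0.09, -0.57, 0.35], 0.7], [[-0.13, -0.56, 0.35], 0.7], [[-0.16, -0.55, 0.35], 0.7], [[0, 0, 0], 0], [[0, 0, 0], 0]], "gripper": 0.46, "newtons": 20}}

```text
clock: 12.15
position: [0.5528, 0.1679, 0.1553]
tool_rot: [-3.141, -0.0, -0.0]
force: [-0.1, -0.6, -0.2]
grip_width: 0.0623
```

Run:
```python
from h import *
st()
c=bot.get_calibration("wrist");im=bot.grab_frame("wrist");cv2.imwrite("pics/w7.png",im)
for x in (.497,.553):
  for y in (.147,.168,.189): print(x,y,proj("wrist",(x,y,.021),c))
cv2.imwrite("pics/s7.png",bot.grab_frame("scene"))
```

```text
t 12.15 p [0.5528 0.1679 0.1553] yaw [-180.   -0.   -0.] F [-0.1 -0.6 -0.2] w 0.0623 q [-0.93  0.65  0.81  1.8  -0.57  0.94 -1.44]
0.497 0.147 [347.62908902 283.26162719]
0.497 0.168 [324.42970338 283.25925711]
0.497 0.189 [301.23277071 283.25688727]
0.553 0.147 [348.85178313 223.15106031]
0.553 0.168 [324.40711912 223.15191165]
0.553 0.189 [299.96517847 223.15276288]
```

View pics/w7.png

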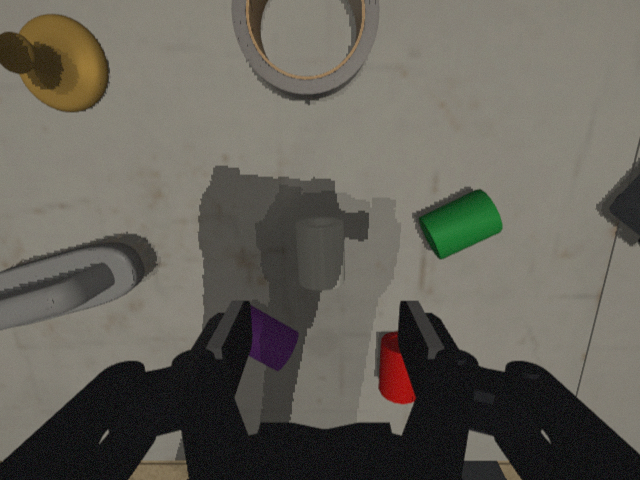

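View pics/s7.png

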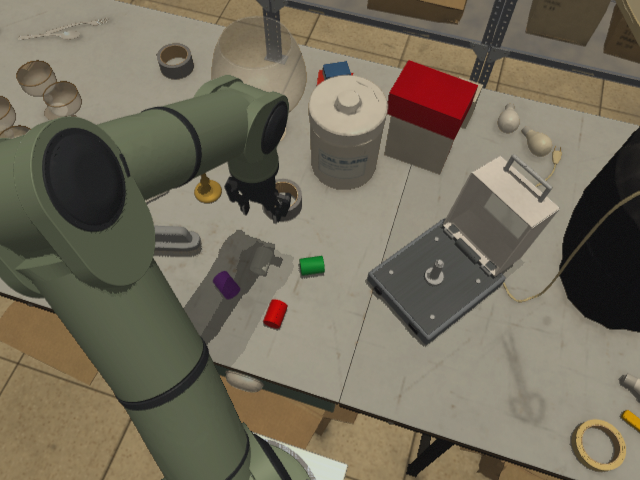

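Emit:
{"method": "servo_tool", "body": {"targets": [[[0.04, -0.06, 0.4], 0], [[0, 0, 0.7], 0], [[0, 0, 0.7], 0], [[0, 0, 0.5], 0], [[0, 0, 0.3], 0], [[0, 0, 0.1], 0], [[0, 0, 0.04], 0], [[0, 0, 0.04], 0], [[0, 0, 0], 0]]}}

```text
clock: 13.38
position: [0.5548, 0.1713, 0.016]
tool_rot: [-3.141, -0.0, -0.001]
force: [-0.7, 0.5, 0.5]
grip_width: 0.0626
```

Run:
```python
from h import *
st()
im=bot.grab_frame("wrist");cv2.imwrite("pics/w8.png",im)
```

```text
t 13.38 p [0.5548 0.1713 0.016 ] yaw [-180.   -0.   -0.] F [-0.7  0.5  0.5] w 0.0626 q [-0.82  0.83  0.63  1.87 -0.74  0.69 -1.32]
```

View pics/w8.png

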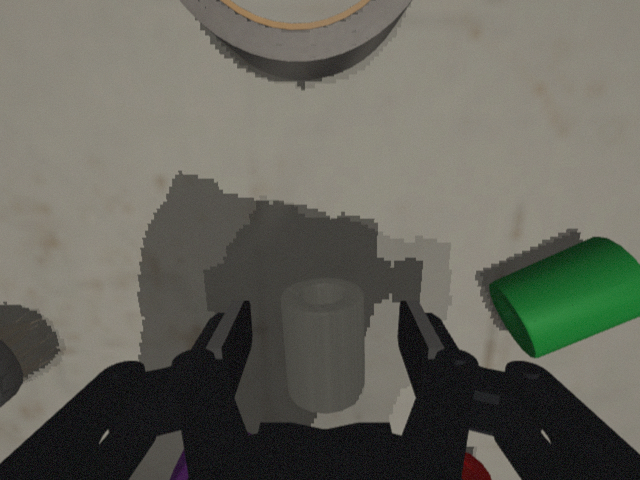

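Emit:
{"method": "servo_tool", "body": {"targets": [[[0, 0, 0.08], 0], [[0, 0, 0.08], 0], [[0, 0, 0.06], 0], [[0, 0, 0], 0]]}}

```text
clock: 13.92
position: [0.5545, 0.1711, 0.0044]
tool_rot: [3.141, 0.0, -0.001]
force: [0.4, 0.4, 0.1]
grip_width: 0.0624
```

Emit:
{"method": "servo_tool", "body": {"targets": [[[0, 0, 0.06], 0], [[0, 0, 0.06], 0], [[0, 0, 0], 0]]}}

```text
clock: 14.3
position: [0.5545, 0.1711, -0.0016]
tool_rot: [3.141, 0.0, -0.001]
force: [-1.1, -0.8, -0.4]
grip_width: 0.0623
```

Emit:
{"method": "servo_tool", "body": {"targets": [[[0, 0, 0], 0], [[0, 0, 0], 0], [[0, 0, 0], 0]], "gripper": -1}}

```text
clock: 14.68
position: [0.5549, 0.1715, -0.0009]
tool_rot: [-3.141, -0.0, -0.001]
force: [-1.5, 1.0, 5.5]
grip_width: 0.0365
```

Run:
```python
from h import *
st()
im=bot.grab_frame("wrist");cv2.imwrite("pics/w9.png",im[200:480,100:540])
```

```text
t 14.68 p [ 0.5549  0.1715 -0.0009] yaw [-1.8e+02 -0.0e+00 -1.0e-01] F [-1.5  1.   5.5] w 0.0365 q [-0.8   0.85  0.6   1.87 -0.76  0.66 -1.3 ]
```

View pics/w9.png

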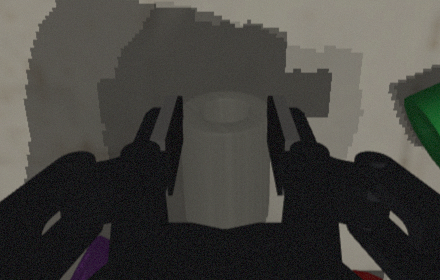

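Emit:
{"method": "servo_tool", "body": {"targets": [[[0, 0, 0], 0], [[0, 0, 0], 0], [[0, 0, 0.1], 0], [[0, 0, 0.1], 0], [[0, 0, 0], 0]], "gripper": 0.3}}

```text
clock: 15.35
position: [0.5543, 0.171, -0.0118]
tool_rot: [3.141, 0.001, -0.001]
force: [0.3, -0.1, -0.2]
grip_width: 0.0553
```

Emit:
{"method": "servo_tool", "body": {"targets": [[[0, 0, 0.06], 0], [[0, 0, 0.06], 0], [[0, 0, 0], 0]]}}

```text
clock: 15.72
position: [0.5545, 0.1711, -0.0175]
tool_rot: [3.141, 0.0, -0.001]
force: [0.0, 0.0, 0.6]
grip_width: 0.0555
```

Emit:
{"method": "servo_tool", "body": {"targets": [[[0, 0, 0], 0], [[0, 0, 0], 0], [[0, 0, 0], 0]], "gripper": -1}}

```text
clock: 16.1
position: [0.5547, 0.1712, -0.0171]
tool_rot: [-3.141, -0.0, -0.001]
force: [-1.8, 0.4, 6.1]
grip_width: 0.0414
```

Run:
```python
from h import *
st()
im=bot.grab_frame("wrist");cv2.imwrite("pics/w10.png",im[200:480,100:540])
```

```text
t 16.1 p [ 0.5547  0.1712 -0.0171] yaw [-1.8e+02 -0.0e+00 -1.0e-01] F [-1.8  0.4  6.1] w 0.0414 q [-0.79  0.87  0.58  1.87 -0.78  0.64 -1.29]
```

View pics/w10.png

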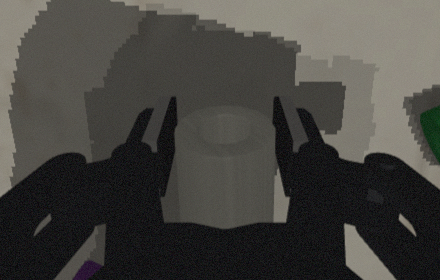

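Emit:
{"method": "servo_tool", "body": {"targets": [[[0, 0, -0.2], 0], [[0, 0, -0.4], 0], [[0, 0, -0.4], 0], [[0, 0, 0], 0], [[0, 0, 0], 0]]}}

```text
clock: 16.77
position: [0.5545, 0.1714, 0.0327]
tool_rot: [-3.141, -0.0, -0.001]
force: [-0.6, -0.8, -2.7]
grip_width: 0.0415
```

Run:
```python
from h import *
st()
im=bot.grab_frame("wrist");cv2.imwrite("pics/w11.png",im[200:480,100:540])
im=bot.grab_frame("scene");crop(0,im,200,200,340,320,4,"pics/s11.png")
```

```text
t 16.77 p [0.5545 0.1714 0.0327] yaw [-180.   -0.   -0.] F [-0.6 -0.8 -2.7] w 0.0415 q [-0.83  0.81  0.65  1.87 -0.72  0.72 -1.33]
```

View pics/w11.png

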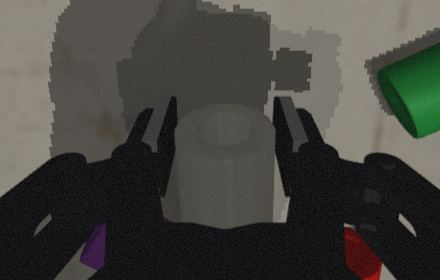

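View pics/s11.png

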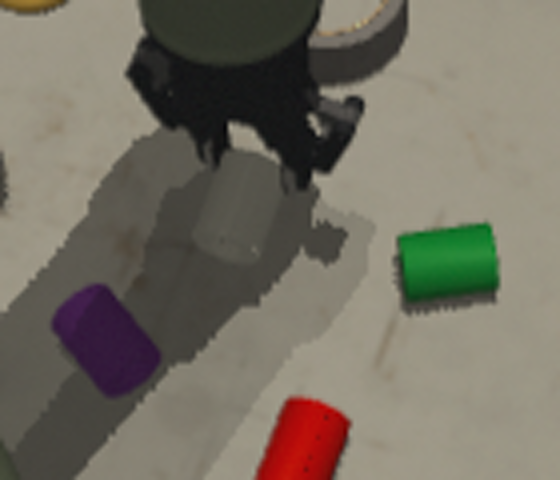

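Emit:
{"method": "servo_tool", "body": {"targets": [[[0, 0, 0.4], 0], [[0, 0, 0.4], 0], [[0, 0, 0.15], 0], [[0, 0, 0.05], 0], [[0, 0, 0], 0]]}}

```text
clock: 17.5
position: [0.5546, 0.1707, -0.0171]
tool_rot: [-3.142, 0.0, -0.002]
force: [-4.8, -1.5, 12.2]
grip_width: 0.0413
```

Emit:
{"method": "servo_tool", "body": {"targets": [[[0, 0, 0], 0], [[0, 0, 0], 0], [[-0.1, 0, -0.08], 0], [[-0.07, 0, 0], 0], [[0, 0, 0], 0]], "gripper": 0.2}}

```text
clock: 18.12
position: [0.5458, 0.1713, -0.0132]
tool_rot: [-3.141, 0.0, -0.001]
force: [-0.2, 0.3, -0.5]
grip_width: 0.0512
```

Emit:
{"method": "servo_tool", "body": {"targets": [[[0, 0, 0], 0], [[0, 0, 0], 0], [[0, 0, 0], 0]], "gripper": -1}}

```text
clock: 18.5
position: [0.5462, 0.1712, -0.0131]
tool_rot: [-3.141, 0.0, -0.001]
force: [-2.1, 0.6, 5.8]
grip_width: 0.0417
```

Run:
```python
from h import *
st()
im=bot.grab_frame("wrist");cv2.imwrite("pics/w12.png",im[200:480,100:540])
e=rows([.55,.10,.12],10,4)
u=np.array([.829,-.559]);v=np.array([.559,.829]);sp=np.array([.595,-.2324])
g=sp+(.105+.030)*v; print(g)
e=rows([.66,-.04,.12],36,7,e); rows([g[0],g[1],.07],56,5,e)
```

```text
t 18.5 p [ 0.5462  0.1712 -0.0131] yaw [-1.8e+02  0.0e+00 -1.0e-01] F [-2.1  0.6  5.8] w 0.0417 q [-0.8   0.86  0.58  1.89 -0.78  0.63 -1.29]
[[[0.02,0.36,-0.67],-0.5],[[0.0,0.35,-0.66],-0.5],[[-0.01,0.36,-0.67],-0.51],[[-0.02,0.35,-0.66],-0.5]]  end [0.5502 0.1002 0.1199] 10.0
[ 0.670465 -0.120485]
[[[0.24,0.45,-0.0],-0.74],[[0.21,0.46,-0.0],-0.74],[[0.18,0.48,-0.0],-0.74],[[0.15,0.49,-0.0],-0.75],[[0.12,0.49,-0.0],-0.74],[[0.08,0.5,-0.0],-0.75],[[0.05,0.51,-0.0],-0.74]]  end [ 0.6601 -0.0401  0.1199] 36.0
[[[-0.16,0.28,0.2],-0.8],[[-0.17,0.27,0.2],-0.8],[[-0.19,0.26,0.2],-0.8],[[-0.21,0.25,0.2],-0.8],[[-0.23,0.23,0.2],-0.8]]  end [ 0.6704 -0.1202  0.0699] 56.0
```

View pics/w12.png

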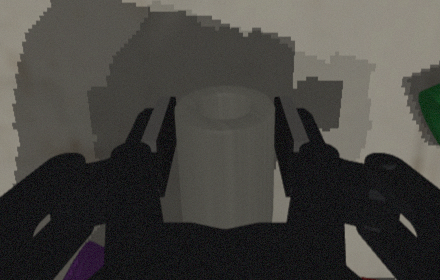

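Emit:
{"method": "servo_tool", "body": {"targets": [[[0.02, 0.2, -0.67], -0.5], [[0, 0.35, -0.66], -0.5], [[0, 0.45, -0.67], -0.5], [[-0.02, 0.42, -0.66], -0.5], [[0.24, 0.45, 0], -0.74], [[0.21, 0.46, 0], -0.74], [[0.18, 0.48, 0], -0.74], [[0.15, 0.49, 0], -0.75], [[0.12, 0.49, 0], -0.74], [[0.08, 0.5, 0], -0.75], [[0.05, 0.51, 0], -0.74]]}}

```text
clock: 19.92
position: [0.6616, -0.0408, 0.1194]
tool_rot: [-3.141, 0.0, 0.629]
force: [-1.0, 0.0, -1.6]
grip_width: 0.0417
```

Emit:
{"method": "servo_tool", "body": {"targets": [[[-0.16, 0.28, 0.2], -0.8], [[-0.17, 0.27, 0.2], -0.8], [[-0.19, 0.26, 0.2], -0.8], [[-0.21, 0.25, 0.2], -0.8], [[-0.23, 0.23, 0.2], -0.8], [[0, 0, 0], 0], [[0, 0, 0], 0]]}}

```text
clock: 20.8
position: [0.6716, -0.1195, 0.0698]
tool_rot: [-3.141, -0.0, 0.975]
force: [0.2, 0.8, -2.6]
grip_width: 0.0418
```

Run:
```python
from h import *
st()
im=bot.grab_frame("wrist");cv2.imwrite("pics/w13.png",im)
im=bot.grab_frame("scene");crop(0,im,340,120,540,350,3,"pics/s13.png")
c=bot.get_calibration("wrist")
u=np.array([.829,-.559]);v=np.array([.559,.829]);sp=np.array([.595,-.2324])
for s in (-.1,0,.1): print(proj("wrist",[*(sp+.105*v+s*u),.05],c))
print(proj("scene",[*(sp+.105*v),.05]))
```

```text
t 20.8 p [ 0.6716 -0.1195  0.0698] yaw [-180.    -0.    55.9] F [ 0.2  0.8 -2.6] w 0.0418 q [-0.17  0.81  0.43  1.55 -0.41  0.87 -0.19]
[153.24121791 324.29495001]
[324.32139325 324.11330539]
[495.38692124 323.93167632]
[402.30397997 246.38492828]
```

View pics/w13.png

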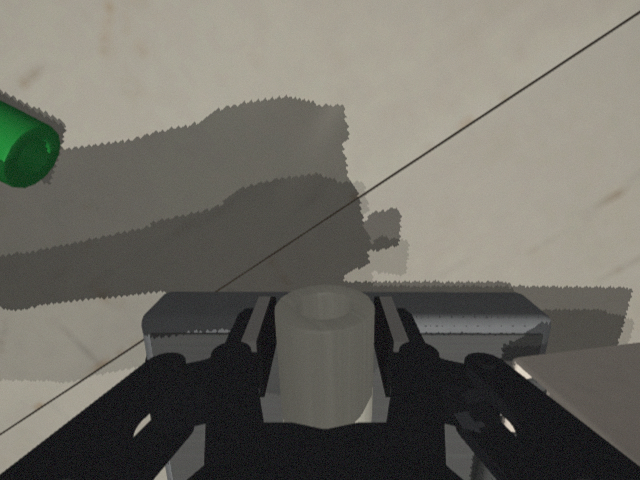

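View pics/s13.png

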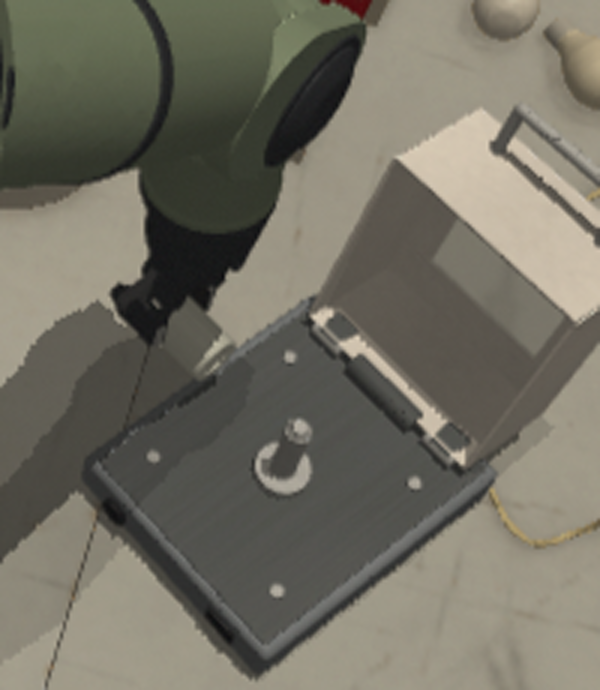

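Emit:
{"method": "servo_tool", "body": {"targets": [[[0, 0, 0.3], 0], [[0, 0, 0.3], 0], [[0, 0, 0.12], 0], [[0, 0, 0.12], 0], [[0, 0, 0.12], 0], [[0, 0, 0.12], 0], [[0, 0, 0], 0]]}}

```text
clock: 21.78
position: [0.6731, -0.1185, 0.0158]
tool_rot: [3.14, -0.003, 0.978]
force: [4.2, 8.1, 5.3]
grip_width: 0.0415
```

Run:
```python
from h import *
st()
im=bot.grab_frame("wrist");cv2.imwrite("pics/w14.png",im[200:480,100:540])
```

```text
t 21.77 p [ 0.6731 -0.1185  0.0158] yaw [ 1.799e+02 -1.000e-01  5.600e+01] F [4.2 8.1 5.3] w 0.0415 q [-0.15  0.88  0.39  1.57 -0.44  0.78 -0.16]
```

View pics/w14.png

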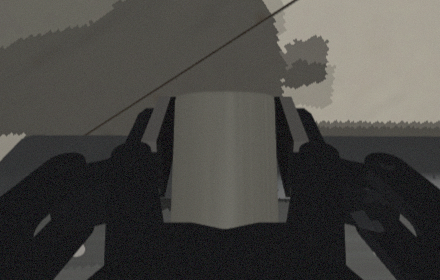

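Emit:
{"method": "servo_tool", "body": {"targets": [[[0, 0, 0.12], 0], [[0, 0, 0.12], 0], [[0, 0, 0.1], 0], [[0, 0, 0], 0]]}}

```text
clock: 22.32
position: [0.6731, -0.1192, -0.001]
tool_rot: [3.14, -0.002, 0.977]
force: [6.1, 6.0, 5.5]
grip_width: 0.0417
```

Emit:
{"method": "servo_tool", "body": {"targets": [[[-0.08, 0, 0], 0], [[-0.08, 0, 0], 0], [[0, 0, 0], 0]]}}

```text
clock: 22.7
position: [0.6727, -0.1196, -0.0004]
tool_rot: [3.138, -0.01, 0.982]
force: [26.2, 28.4, -0.6]
grip_width: 0.0419
```

Run:
```python
from h import *
st()
im=bot.grab_frame("wrist");cv2.imwrite("pics/w15.png",im[200:480,100:540])
im=bot.grab_frame("scene");crop(0,im,340,120,540,350,3,"pics/s15.png")
```

```text
t 22.7 p [ 6.727e-01 -1.196e-01 -4.000e-04] yaw [179.8  -0.6  56.2] F [26.2 28.4 -0.6] w 0.0419 q [-0.13  0.9   0.38  1.58 -0.45  0.75 -0.15]
```

View pics/w15.png

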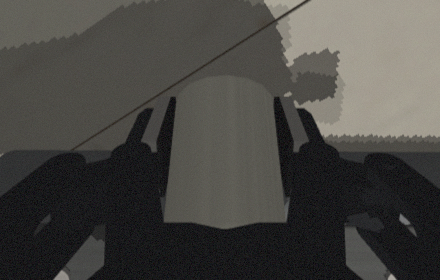

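View pics/s15.png

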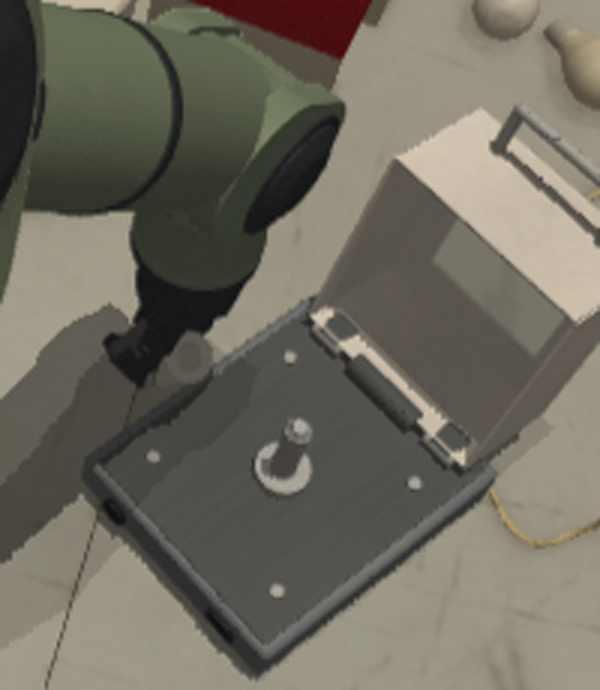

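Emit:
{"method": "servo_tool", "body": {"targets": [[[0.16, 0, 0], 0], [[0.3, 0, -0.1], 0], [[0.3, 0, 0], 0], [[0, 0, 0], 0]]}}

```text
clock: 23.3
position: [0.6889, -0.0937, 0.0033]
tool_rot: [-3.141, -0.0, 0.978]
force: [-0.4, 0.6, -2.0]
grip_width: 0.0414
```

Run:
```python
from h import *
st()
im=bot.grab_frame("wrist");cv2.imwrite("pics/w16.png",im[200:480,100:540])
im=bot.grab_frame("scene");crop(0,im,360,200,440,270,8,"pics/s16.png")
im=bot.grab_frame("top");crop(0,im,340,80,460,200,6,"pics/t16.png")
```

```text
t 23.3 p [ 0.6889 -0.0937  0.0033] yaw [-180.   -0.   56.] F [-0.4  0.6 -2. ] w 0.0414 q [-0.18  0.91  0.39  1.53 -0.44  0.79 -0.2 ]
```

View pics/w16.png

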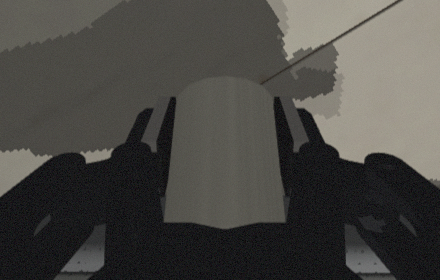

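View pics/s16.png

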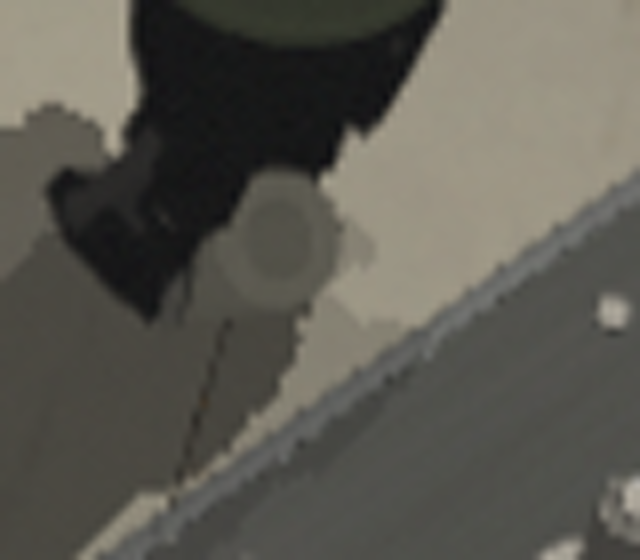

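View pics/t16.png

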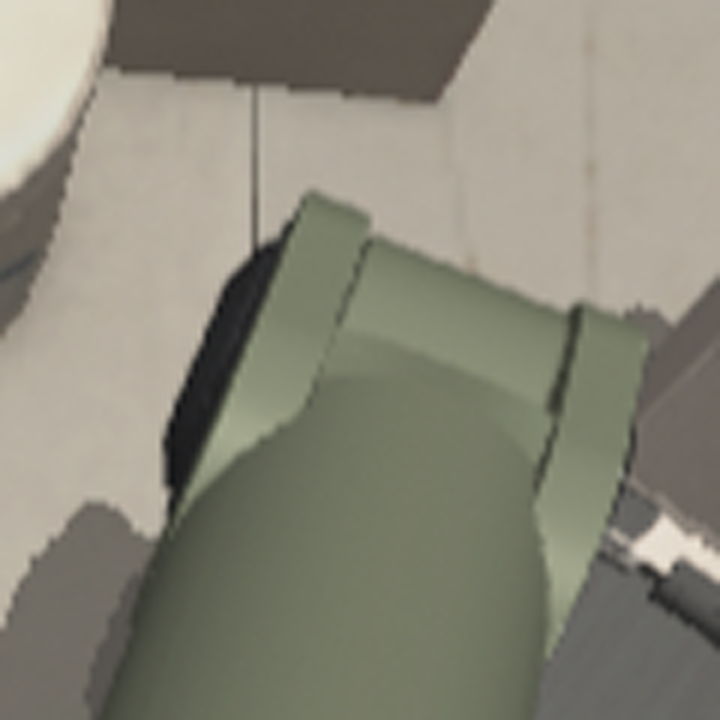

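Run:
```python
from h import *
v=np.array([.559,.829,0]);o=np.array([.6889,-.0937,.0373])
for L in (.044,.048):
  for f in (50,55,60,65,70,75,80,90):
    r=np.radians(f);print(L,f,proj("scene",o-v*L*np.cos(r)+np.array([0,0,L*np.sin(r)])).round(1))
```

```text
0.044 50 [393.9 232.1]
0.044 55 [393.2 230.8]
0.044 60 [392.4 229.4]
0.044 65 [391.6 228. ]
0.044 70 [390.6 226.7]
0.044 75 [389.7 225.4]
0.044 80 [388.7 224.2]
0.044 90 [386.6 221.8]
0.048 50 [394.8 232.2]
0.048 55 [394.  230.7]
0.048 60 [393.2 229.2]
0.048 65 [392.2 227.8]
0.048 70 [391.2 226.3]
0.048 75 [390.2 224.9]
0.048 80 [389.1 223.5]
0.048 90 [386.8 221. ]
```

Emit:
{"method": "servo_tool", "body": {"targets": [[[0, 0, 0.12], 0], [[0, 0, 0.12], 0], [[0, 0, 0.08], 0], [[0, 0, 0], 0]]}}

```text
clock: 23.95
position: [0.6881, -0.0954, -0.0128]
tool_rot: [-3.141, 0.0, 0.976]
force: [0.0, 0.4, -1.9]
grip_width: 0.0419
```

Emit:
{"method": "servo_tool", "body": {"targets": [[[0, 0, 0.06], 0], [[0, 0, 0.04], 0], [[0, 0, 0], 0]]}}

```text
clock: 24.32
position: [0.6884, -0.0953, -0.0174]
tool_rot: [-3.142, 0.0, 0.976]
force: [0.5, 0.0, -1.7]
grip_width: 0.042
```

Emit:
{"method": "servo_tool", "body": {"targets": [[[0, 0, 0.06], 0], [[0, 0, 0.04], 0], [[0, 0, 0], 0]]}}

```text
clock: 24.7
position: [0.6898, -0.0946, -0.0198]
tool_rot: [3.14, -0.003, 0.977]
force: [-6.9, 7.5, 29.7]
grip_width: 0.0417
```

Emit:
{"method": "servo_tool", "body": {"targets": [[[0.06, 0, -0.01], 0], [[0.06, 0, 0], 0], [[0, 0, 0], 0]]}}

```text
clock: 25.08
position: [0.692, -0.092, -0.0206]
tool_rot: [3.14, 0.001, 0.976]
force: [-5.2, -3.5, 13.5]
grip_width: 0.042
```

Run:
```python
from h import *
st()
im=bot.grab_frame("wrist");cv2.imwrite("pics/w17.png",im[200:480,100:540])
im=bot.grab_frame("scene");crop(0,im,360,200,440,270,8,"pics/s17.png")
```

```text
t 25.07 p [ 0.692  -0.092  -0.0206] yaw [1.799e+02 1.000e-01 5.590e+01] F [-5.2 -3.5 13.5] w 0.042 q [-0.18  0.95  0.38  1.53 -0.45  0.75 -0.2 ]
```

View pics/w17.png

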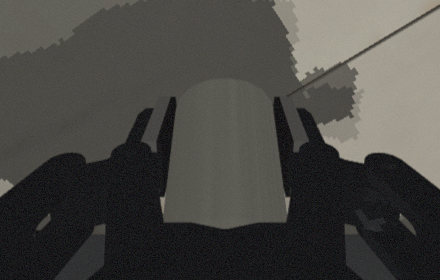

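View pics/s17.png

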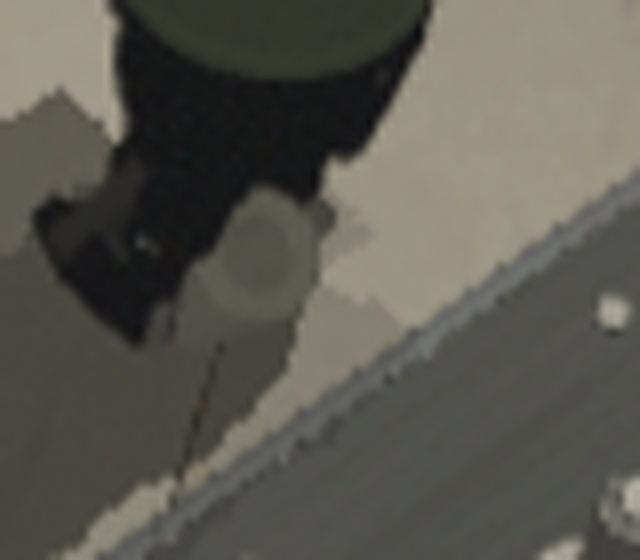

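Run:
```python
from h import *
v=np.array([.559,.829,0])
for off in (.034,.040):
  o=np.array([.692,-.092,-.0206+off])
  for f in (50,55,60,65,70,75,80,90):
    r=np.radians(f);L=.046;print(off,f,proj("scene",o-v*L*np.cos(r)+np.array([0,0,L*np.sin(r)])).round(1))
```

```text
0.034 50 [392.8 235.8]
0.034 55 [392.  234.4]
0.034 60 [391.2 233. ]
0.034 65 [390.3 231.6]
0.034 70 [389.4 230.2]
0.034 75 [388.4 228.9]
0.034 80 [387.4 227.6]
0.034 90 [385.2 225.2]
0.04 50 [393.1 234.6]
0.04 55 [392.3 233.2]
0.04 60 [391.5 231.8]
0.04 65 [390.6 230.4]
0.04 70 [389.7 229. ]
0.04 75 [388.7 227.6]
0.04 80 [387.6 226.4]
0.04 90 [385.5 223.9]
```

Emit:
{"method": "servo_tool", "body": {"targets": [[[0.1, 0, 0.03], 0], [[0.1, 0, 0.02], 0], [[0.1, 0, 0], 0], [[0.1, 0, 0], 0]]}}

```text
clock: 25.68
position: [0.703, -0.0761, -0.0233]
tool_rot: [3.14, 0.002, 0.975]
force: [-4.6, -7.0, 11.5]
grip_width: 0.0418
```

Run:
```python
from h import *
st()
im=bot.grab_frame("scene");crop(0,im,360,200,440,270,8,"pics/s18.png")
```

```text
t 25.68 p [ 0.703  -0.0761 -0.0233] yaw [1.799e+02 1.000e-01 5.590e+01] F [-4.6 -7.  11.5] w 0.0418 q [-0.2   0.96  0.38  1.5  -0.46  0.77 -0.23]
```

View pics/s18.png

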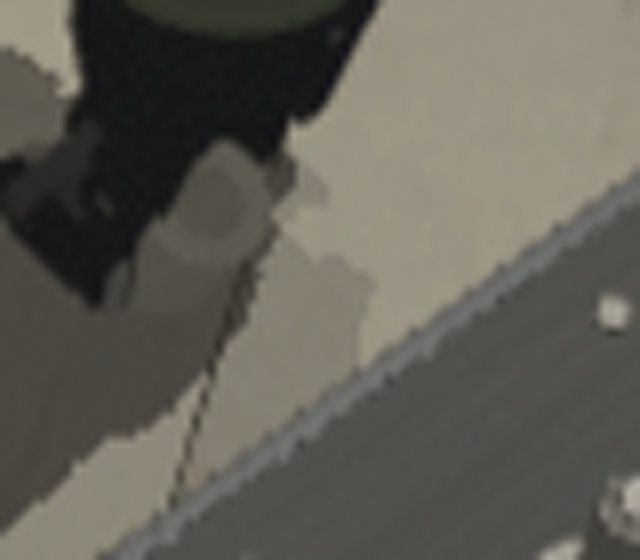

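Emit:
{"method": "servo_tool", "body": {"targets": [[[0.1, 0, 0.03], 0], [[0.1, 0, 0.02], 0], [[0.1, 0, 0.02], 0], [[0.1, 0, 0], 0]]}}

```text
clock: 26.22
position: [0.7142, -0.0607, -0.0264]
tool_rot: [3.139, 0.003, 0.975]
force: [-7.3, -10.8, 16.4]
grip_width: 0.0419
```

Run:
```python
from h import *
st()
im=bot.grab_frame("scene");crop(0,im,350,180,440,260,7,"pics/s19.png")
im=bot.grab_frame("wrist");cv2.imwrite("pics/w19.png",im[200:480,100:540])
```

```text
t 26.23 p [ 0.7142 -0.0607 -0.0264] yaw [179.9   0.2  55.8] F [ -7.3 -10.8  16.4] w 0.0419 q [-0.22  0.98  0.39  1.47 -0.46  0.78 -0.26]
```

View pics/s19.png

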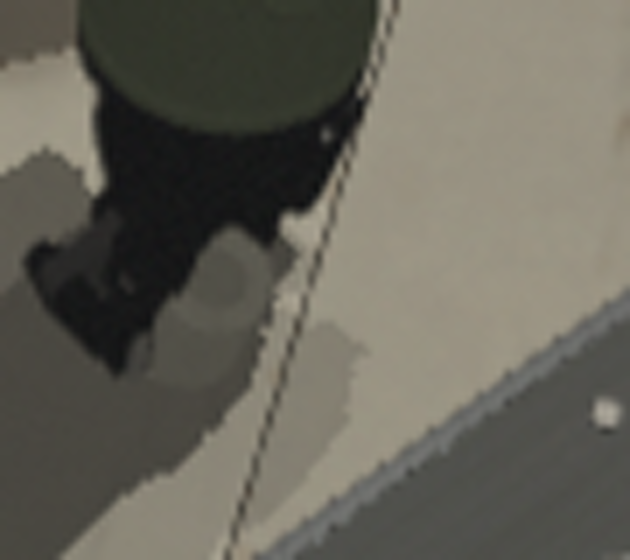

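View pics/w19.png

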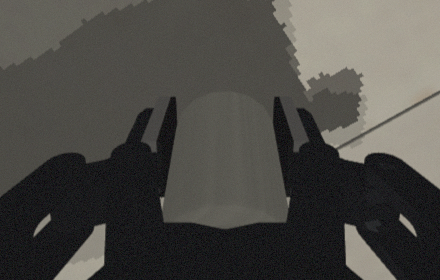

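Emit:
{"method": "servo_tool", "body": {"targets": [[[0, 0, -0.05], 0], [[0, 0, 0], 0], [[0, 0, 0], 0], [[0, 0, 0], 0]], "gripper": 0.5}}

```text
clock: 26.82
position: [0.7141, -0.0571, -0.0255]
tool_rot: [-3.141, 0.0, 0.976]
force: [-0.2, 0.2, -0.1]
grip_width: 0.0641
```

Run:
```python
from h import *
st()
im=bot.grab_frame("scene");crop(0,im,350,180,440,260,7,"pics/s20.png")
im=bot.grab_frame("wrist");cv2.imwrite("pics/w20.png",im)
```

```text
t 26.82 p [ 0.7141 -0.0571 -0.0255] yaw [-180.     0.    55.9] F [-0.2  0.2 -0.1] w 0.0641 q [-0.22  0.98  0.39  1.47 -0.46  0.78 -0.26]
```

View pics/s20.png

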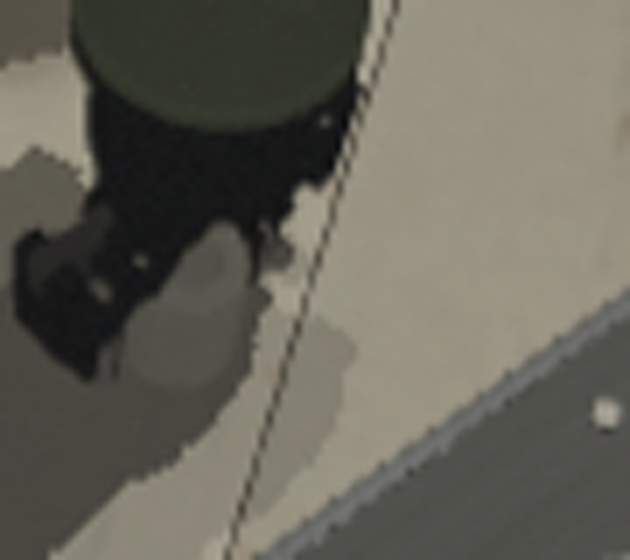

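View pics/w20.png

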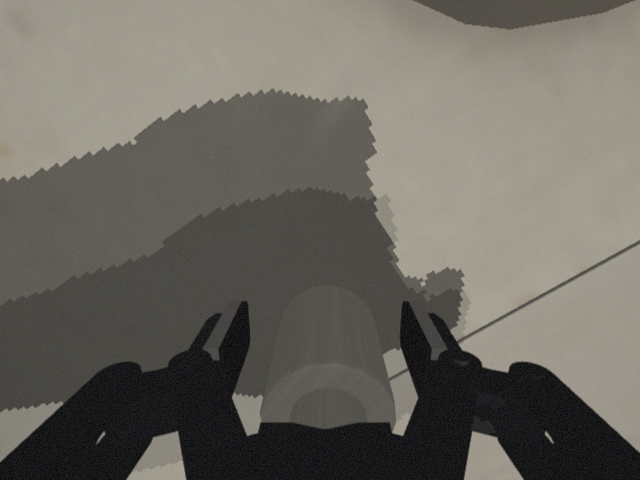

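Emit:
{"method": "servo_tool", "body": {"targets": [[[0, 0, -0.3], 0], [[0, 0, -0.6], 0], [[0, 0, -0.8], 0], [[0, 0, -0.8], 0], [[0, 0, 0], 0], [[0, 0, 0], 0]]}}

```text
clock: 27.68
position: [0.714, -0.0571, 0.1]
tool_rot: [3.142, -0.0, 0.976]
force: [-0.0, 0.0, -0.8]
grip_width: 0.0638
```

Run:
```python
from h import *
st()
c=bot.get_calibration("wrist");im=bot.grab_frame("wrist");cv2.imwrite("pics/w21.png",im);np.save("c21.npy",c["pose"])
im=bot.grab_frame("scene");cv2.imwrite("pics/s21f.png",im);crop(0,im,340,160,540,350,4,"pics/s21.png")
```

```text
t 27.68 p [ 0.714  -0.0571  0.1   ] yaw [180.   -0.   55.9] F [-0.   0.  -0.8] w 0.0638 q [-0.26  0.83  0.46  1.43 -0.4   0.98 -0.3 ]
```

View pics/w21.png

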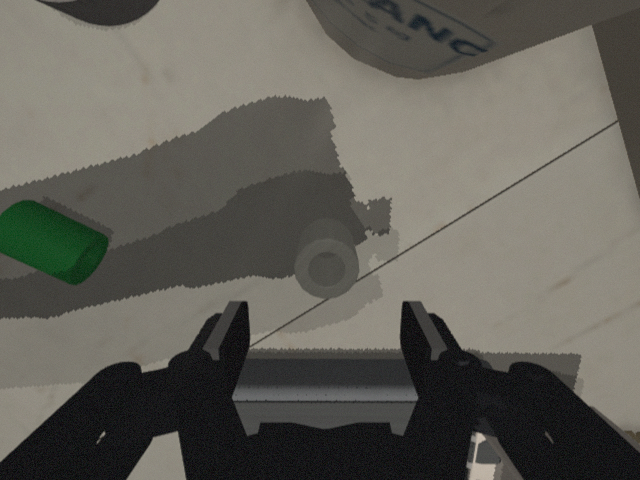

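View pics/s21.png

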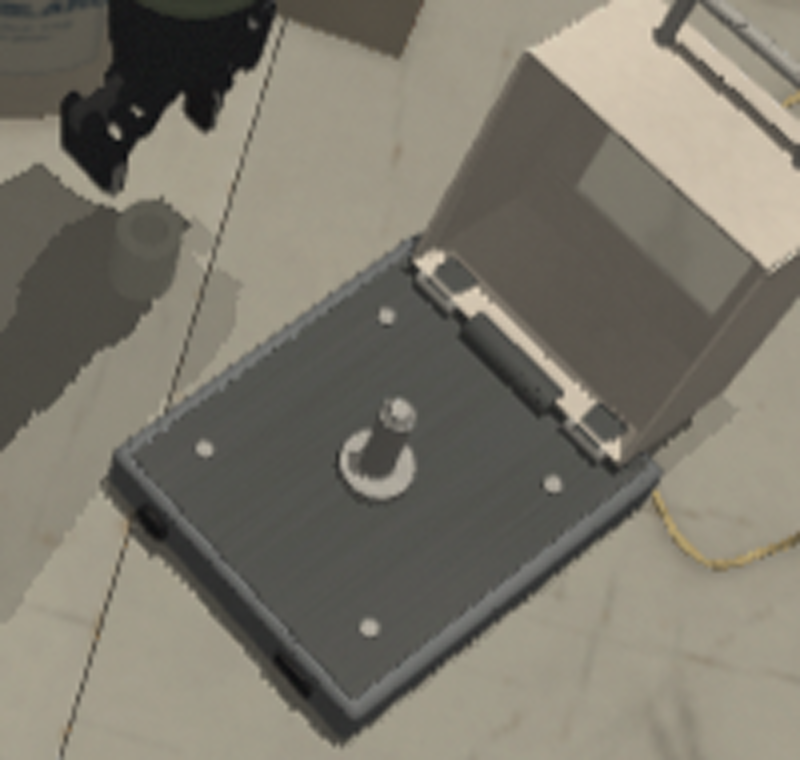

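Run:
```python
from h import *
print("sleeve w",onz("wrist",(327,268),.056))
S=lambda p:((p[0]+.5)/4-.5+340,(p[1]+.5)/4-.5+160)
print("sleeve s",onz("scene",S((150,230)),.056))
print("tip s",onz("scene",S((398,412)),.130),"shoulder",onz("scene",S((377,463)),.06))
screws=[(388,316),(205,449),(553,484),(370,628)]
W=np.array([onz("scene",S(p),.05) for p in screws]);print(W,W.mean(0))
im=cv2.imread("pics/s21f.png");g=cv2.cvtColor(im,cv2.COLOR_BGR2GRAY)
```

```text
sleeve w [ 0.7115051  -0.06249461  0.056     ]
sleeve s [ 0.70993637 -0.06729024  0.056     ]
tip s [ 0.59450997 -0.23222602  0.13      ] shoulder [ 0.5969821  -0.23302839  0.06      ]
[[ 0.70003645 -0.21878528  0.05      ]
 [ 0.57979712 -0.13631757  0.05      ]
 [ 0.62076556 -0.33372858  0.05      ]
 [ 0.50070907 -0.25226818  0.05      ]] [ 0.60032705 -0.2352749   0.05      ]
```

Emit:
{"method": "servo_tool", "body": {"targets": [[[-0.15, 0.03, 0.2], 0], [[0, 0, 0.5], 0], [[0, 0, 0.6], 0], [[0, 0, 0.45], 0], [[0, 0, 0.19], 0], [[0, 0, 0], 0]]}}

```text
clock: 28.52
position: [0.711, -0.0646, 0.0023]
tool_rot: [-3.141, 0.001, 0.976]
force: [-0.5, -0.3, 0.5]
grip_width: 0.0641
```

Emit:
{"method": "servo_tool", "body": {"targets": [[[0, 0, 0], 0], [[0, 0, 0], 0], [[0, 0, 0], 0], [[0, 0, 0], 0]], "gripper": -1, "newtons": 30}}

```text
clock: 29.02
position: [0.7118, -0.0644, 0.0039]
tool_rot: [3.14, -0.001, 0.976]
force: [-1.2, 0.2, 8.2]
grip_width: 0.0419
```

Run:
```python
from h import *
st()
c=bot.get_calibration("wrist");im=bot.grab_frame("wrist");cv2.imwrite("pics/w22.png",im[200:480,100:540])
im=bot.grab_frame("scene");crop(0,im,340,160,540,350,4,"pics/s22.png")
```

```text
t 29.02 p [ 0.7118 -0.0644  0.0039] yaw [179.9  -0.   55.9] F [-1.2  0.2  8.2] w 0.0419 q [-0.22  0.94  0.4   1.47 -0.45  0.82 -0.26]
```

View pics/w22.png

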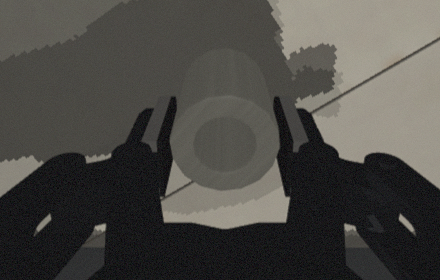

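View pics/s22.png

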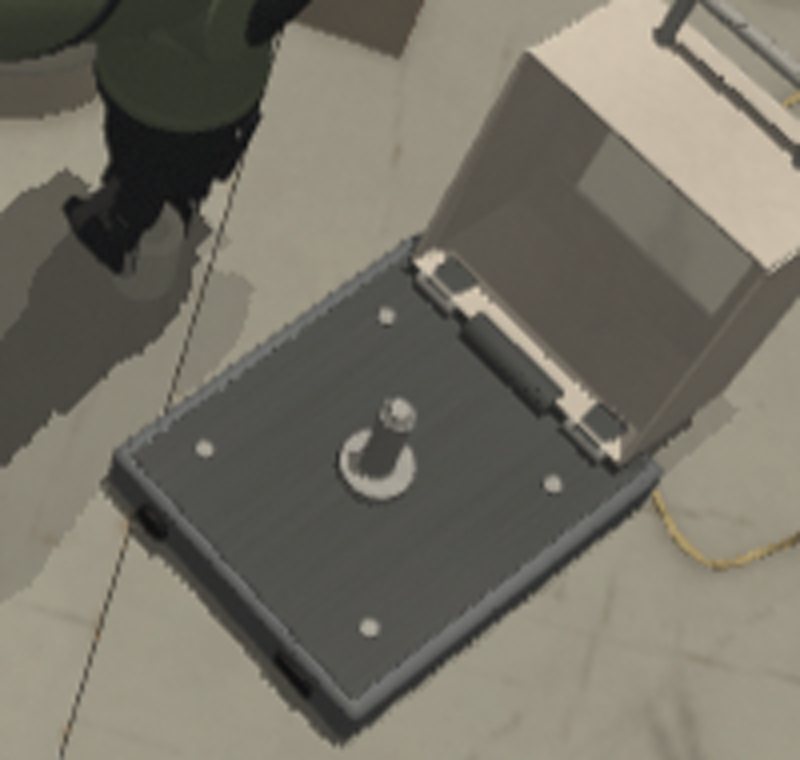

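Run:
```python
from h import *
im=cv2.imread("pics/w22.png");g=cv2.GaussianBlur(cv2.cvtColor(im,cv2.COLOR_BGR2GRAY),(5,5),0)
sub=g[80:200,160:290]
print(g[143,165:290:4]);print(g[85:200:4,225])
```

```text
[21 45 90 90 91 92 92 85 79 80 80 81 81 82 81 82 83 83 82 81 82 81 81 90
 93 92 91 93 91 25 19 20]
[ 82  81  85  98  93  94  93  91  85  82  82  83  82  83  83  83  81  82
  83  83  83  84  94  93  92  91  99 132 132]
```

Emit:
{"method": "servo_tool", "body": {"targets": [[[0, 0, -0.3], 0], [[0, 0, -0.7], 0], [[0, 0, -0.8], 0], [[0, 0, -0.8], 0], [[0, 0, -0.5], 0], [[0, 0, 0], 0]]}}

```text
clock: 29.88
position: [0.7121, -0.0645, 0.1605]
tool_rot: [3.138, -0.002, 0.976]
force: [-0.1, -0.2, -2.9]
grip_width: 0.0417
```

Run:
```python
from h import *
st(); rows([.512,-.177,.165],56,8)
im=bot.grab_frame("wrist");cv2.imwrite("pics/w23.png",im)
```

```text
t 29.88 p [ 0.7121 -0.0645  0.1605] yaw [ 1.798e+02 -1.000e-01  5.590e+01] F [-0.1 -0.2 -2.9] w 0.0417 q [-0.26  0.76  0.49  1.39 -0.38  1.07 -0.31]
[[[-0.51,-0.26,-0.01],-0.0],[[-0.51,-0.26,-0.01],-0.0],[[-0.51,-0.26,-0.01],-0.0],[[-0.52,-0.26,-0.01],-0.0],[[-0.51,-0.25,-0.01],-0.0],[[-0.52,-0.26,-0.01],-0.0],[[-0.51,-0.25,-0.01],-0.01],[[-0.52,-0.26,-0.02],-0.0]]  end [ 0.5117 -0.1771  0.165 ] 56.0
```

View pics/w23.png

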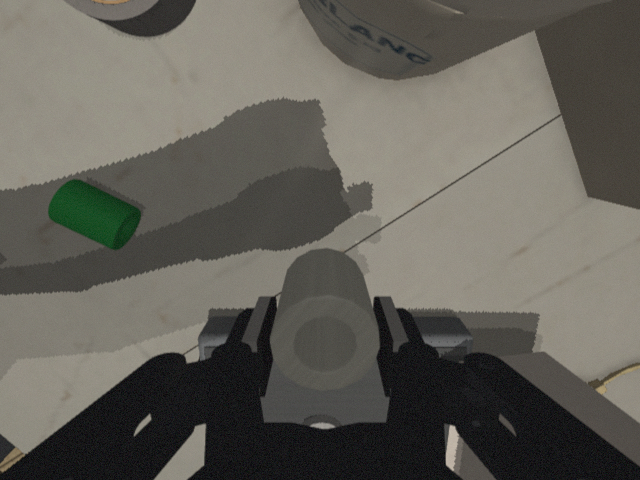

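Emit:
{"method": "servo_tool", "body": {"targets": [[[-0.4, -0.2, -0.01], 0], [[-0.52, -0.26, -0.01], 0], [[-0.52, -0.26, -0.01], 0], [[-0.52, -0.26, -0.01], 0], [[-0.52, -0.26, -0.01], 0], [[-0.52, -0.26, -0.01], 0], [[-0.52, -0.26, -0.01], 0], [[-0.4, -0.2, -0.01], 0], [[-0.2, -0.1, 0], 0], [[0, 0, 0], 0], [[0, 0, 0], 0]]}}

```text
clock: 31.3
position: [0.5111, -0.1767, 0.1615]
tool_rot: [-3.142, -0.0, 0.977]
force: [-0.4, -0.0, -3.7]
grip_width: 0.0413
```

Run:
```python
from h import *
st()
c=bot.get_calibration("wrist");im=bot.grab_frame("wrist");cv2.imwrite("pics/w24.png",im)
o=bot.observe();np.savez("c24.npz",pose=c["pose"],p=o["position"],r=o["tool_rot"])
im=bot.grab_frame("scene");cv2.imwrite("pics/s24f.png",im);crop(0,im,340,160,540,350,4,"pics/s24.png")
```

```text
t 31.3 p [ 0.5111 -0.1767  0.1615] yaw [-180.   -0.   56.] F [-0.4 -0.  -3.7] w 0.0413 q [-0.15  0.49  0.52  1.89 -0.32  0.84 -0.07]
```

View pics/w24.png

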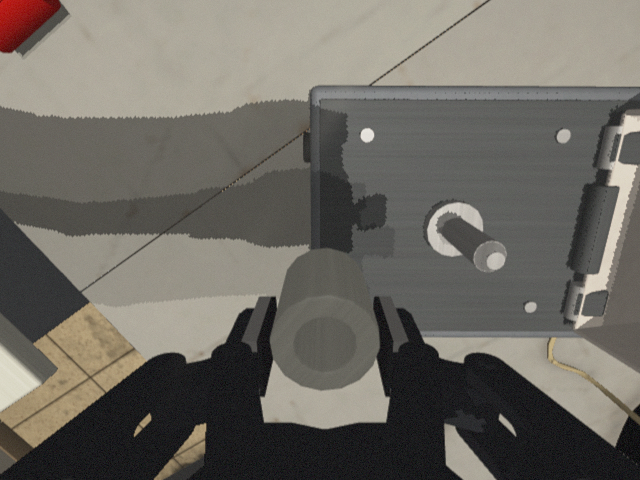

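View pics/s24.png

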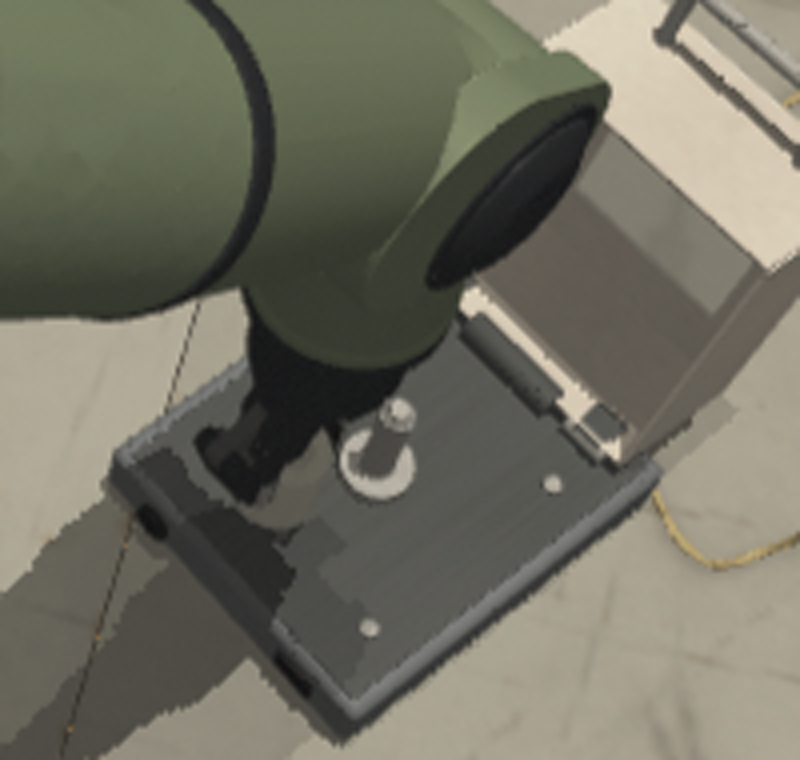

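Run:
```python
from h import *
im=cv2.imread("pics/w24.png");f=np.load("c24.npz");c=bot.get_calibration("wrist");c["pose"]=f["pose"]
crop(0,im,410,180,530,290,6,"pics/z1.png");crop(0,im,260,240,390,400,5,"pics/z2.png")
for uv in [(490,260),(489,259)]: print(onz("wrist",uv,.13,c))
for uv in [(455,229),(454,230)]: print("sh",onz("wrist",uv,.06,c))
print("sleeve top",onz("wrist",(325,343),.2136,c),f["p"])
g=cv2.cvtColor(im,cv2.COLOR_BGR2GRAY)
def ell(m,off):
    cs,_=cv2.findContours(m.astype(np.uint8),cv2.RETR_EXTERNAL,cv2.CHAIN_APPROX_NONE);k=max(cs,key=cv2.contourArea)
    e=cv2.fitEllipse(k);print("ell",e[0][0]+off[0],e[0][1]+off[1],e[1],e[2]);return
s=g[235:285,465:515];print(s[25,::3])
ell(s>150,(465,235))
s=g[195:265,415:495]; ell(cv2.morphologyEx((s>140).astype(np.uint8),cv2.MORPH_CLOSE,np.ones((3,3))),(415,195))
print(g[343,270:385:4],g[290:400:4,325])
```

```text
[ 0.59338784 -0.22750038  0.13      ]
[ 0.59318016 -0.22661087  0.13      ]
sh [ 0.59635404 -0.22948783  0.06      ]
sh [ 0.59534093 -0.22976553  0.06      ]
sleeve top [ 0.5120673  -0.17516564  0.2136    ] [ 0.51112669 -0.17669352  0.16146439]
[ 93  90  66 147 121 113 114 134 185 189 192 187 184 185  95  98  97]
ell 495.44758796691895 260.56725692749023 (15.62553882598877, 18.53861427307129) 50.11878204345703
ell 454.3817367553711 228.8259391784668 (46.813079833984375, 54.338687896728516) 49.923370361328125
[ 87  98 102 101 104 105  90  84  88  89  88  88  93  90  92  91  94  90
  89  88  90  88 101 101 102 103 104 102  19] [ 87  95 107 105 105 104 100  93  91  93  94  89  92  94  90  91  93  92
  92  92  94 107 102 102 103 146 168 171]
```

View pics/z1.png

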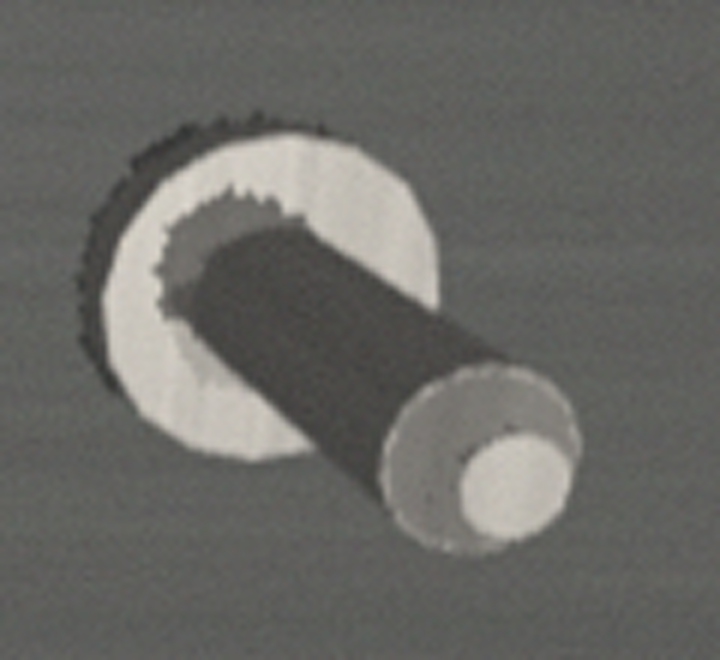

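View pics/z2.png

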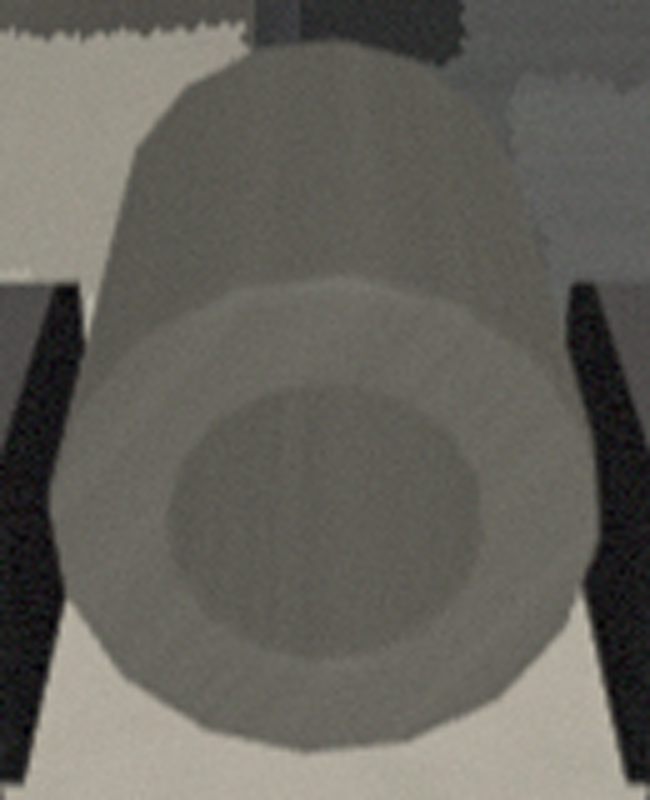

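Run:
```python
from h import *
f=np.load("c24.npz");c=bot.get_calibration("wrist");c["pose"]=f["pose"]
P=f["pose"]
print("tip",onz("wrist",(495.6,260.7),.13,c),"edge",onz("wrist",(489.8,256.2),.122,c),"sh",onz("wrist",(454.7,229.0),.06,c))
for z in (.2096,.2136,.2176):
    q=onz("wrist",(324.7,343.9),z,c); print(q, "depth",(P[:3,:3].T@(q-P[:3,3]))[2], "boreD mm", 63.2*-(P[:3,:3].T@(q-P[:3,3]))[2]/362.4)
# bottom end: silhouette far rim
yaw=f["r"][2]
tx=np.array([np.cos(yaw),np.sin(yaw)]);ty=np.array([np.sin(yaw),-np.cos(yaw)])
q=onz("wrist",(324.7,343.9),.2136,c)[:2]-f["p"][:2];print("sleeve in tool",q@tx,q@ty)
```

```text
tip [ 0.59591269 -0.22972884  0.13      ] edge [ 0.595979   -0.22978628  0.122     ] sh [ 0.59616261 -0.22935871  0.06      ]
[ 0.51032617 -0.17755503  0.2096    ] depth -0.13764096653352711 boreD mm 0.02400361226522879
[ 0.51176444 -0.17541797  0.2136    ] depth -0.13305415930252884 boreD mm 0.02320370548542998
[ 0.51320271 -0.17328092  0.2176    ] depth -0.1284673520715306 boreD mm 0.022403798705631164
sleeve in tool 0.0014140899421279825 -0.0001846686722441046
```

Emit:
{"method": "servo_tool", "body": {"targets": [[[0, 0.2, 0], 0], [[0.02, 0.4, 0], 0], [[0.02, 0.5, 0], 0], [[0, 0.5, 0], 0], [[0, 0.3, 0], 0], [[0, 0.1, 0], 0], [[0, 0, 0], 0], [[0, 0, 0], 0], [[0, 0, 0], 0]]}}

```text
clock: 32.52
position: [0.5943, -0.2313, 0.1619]
tool_rot: [3.142, -0.0, 0.977]
force: [0.5, 0.6, -1.8]
grip_width: 0.0415
```

Run:
```python
from h import *
st();yaw=bot.observe()["tool_rot"][2];d=np.array([.5952,-.2309])-bot.observe()["position"][:2]
print(d@[np.cos(yaw),np.sin(yaw)],d@[np.sin(yaw),-np.cos(yaw)])
im=bot.grab_frame("wrist");cv2.imwrite("pics/w25.png",im)
im=bot.grab_frame("scene");crop(0,im,380,200,500,300,6,"pics/s25.png")
```

```text
t 32.52 p [ 0.5943 -0.2313  0.1619] yaw [180.  -0.  56.] F [ 0.5  0.6 -1.8] w 0.0415 q [-0.04  0.64  0.5   1.62 -0.35  0.97 -0.02]
0.0008688225896355915 0.0005090296051697805
```

View pics/w25.png

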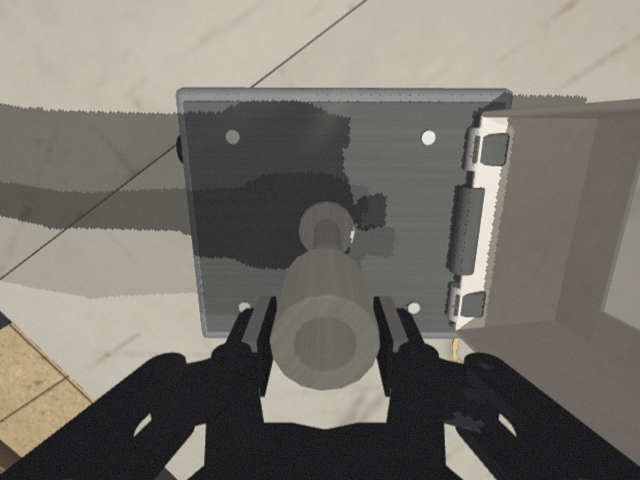

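View pics/s25.png

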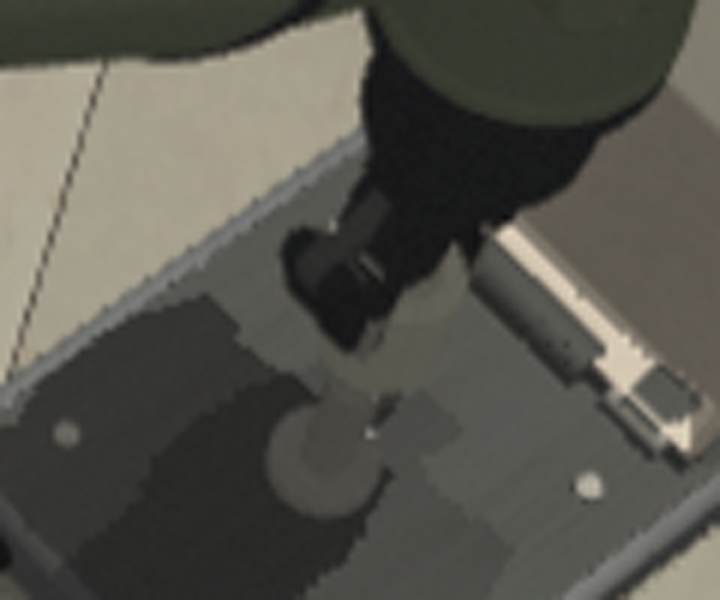

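Emit:
{"method": "servo_tool", "body": {"targets": [[[0.02, 0.01, 0.15], 0], [[0, 0, 0.2], 0], [[0, 0, 0.1], 0], [[0, 0, 0.08], 0], [[0, 0, 0.08], 0], [[0, 0, 0.08], 0], [[0, 0, 0.08], 0], [[0, 0, 0], 0]]}}

```text
clock: 33.62
position: [0.5953, -0.231, 0.1229]
tool_rot: [-3.141, 0.0, 0.976]
force: [-0.3, 0.6, -2.0]
grip_width: 0.0414
```

Emit:
{"method": "servo_tool", "body": {"targets": [[[0, 0, 0.1], 0], [[0, 0, 0.1], 0], [[0, 0, 0.1], 0], [[0, 0, 0.1], 0], [[0, 0, 0], 0]]}}

```text
clock: 34.25
position: [0.5953, -0.231, 0.1028]
tool_rot: [-3.141, 0.0, 0.976]
force: [0.3, 0.2, -2.4]
grip_width: 0.0416
```

Run:
```python
from h import *
st()
im=bot.grab_frame("wrist");cv2.imwrite("pics/w26.png",im[200:480,100:540])
```

```text
t 34.25 p [ 0.5953 -0.231   0.1028] yaw [-180.     0.    55.9] F [ 0.3  0.2 -2.4] w 0.0416 q [-0.02  0.71  0.46  1.66 -0.39  0.86  0.01]
```

View pics/w26.png

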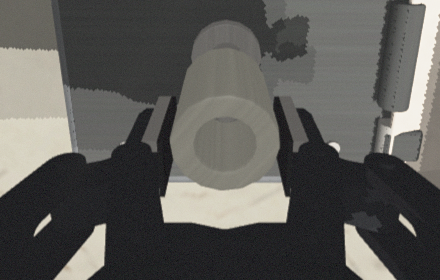

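Emit:
{"method": "servo_tool", "body": {"targets": [[[0, 0, 0.1], 0], [[0, 0, 0.1], 0], [[0, 0, 0.1], 0], [[0, 0, 0.1], 0], [[0, 0, 0.1], 0], [[0, 0, 0.08], 0], [[0, 0, 0.04], 0], [[0, 0, 0], 0]]}}

```text
clock: 35.3
position: [0.5954, -0.2311, 0.0721]
tool_rot: [-3.141, 0.0, 0.976]
force: [0.1, -0.1, -2.1]
grip_width: 0.0412
```

Emit:
{"method": "servo_tool", "body": {"targets": [[[0, 0, 0.04], 0], [[0, 0, 0.04], 0], [[0, 0, 0.04], 0], [[0, 0, 0], 0]]}}

```text
clock: 35.8
position: [0.5953, -0.2311, 0.066]
tool_rot: [-3.141, 0.0, 0.976]
force: [0.7, -0.6, -3.0]
grip_width: 0.0417
```

Emit:
{"method": "servo_tool", "body": {"targets": [[[0, 0, 0.02], 0], [[0, 0, 0.02], 0], [[0, 0, 0], 0]]}}

```text
clock: 36.17
position: [0.5954, -0.231, 0.0642]
tool_rot: [-3.142, -0.0, 0.976]
force: [-0.0, -0.2, -2.8]
grip_width: 0.0412
```

Run:
```python
from h import *
st()
im=bot.grab_frame("wrist");cv2.imwrite("pics/w27.png",im[200:480,100:540])
```

```text
t 36.17 p [ 0.5954 -0.231   0.0642] yaw [-180.    -0.    55.9] F [-0.  -0.2 -2.8] w 0.0412 q [ 0.    0.76  0.43  1.68 -0.42  0.79  0.03]
```

View pics/w27.png

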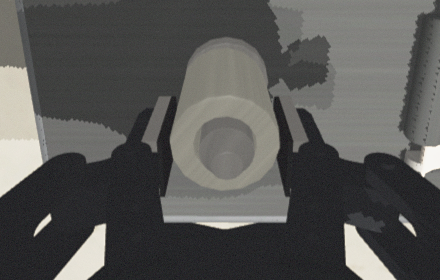

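Emit:
{"method": "servo_tool", "body": {"targets": [[[0, 0, 0.02], 0], [[0, 0, 0.02], 0], [[0, 0, 0], 0]]}}

```text
clock: 36.6
position: [0.5956, -0.2311, 0.0638]
tool_rot: [3.141, -0.001, 0.976]
force: [-9.2, 5.7, 23.8]
grip_width: 0.0415
```

Emit:
{"method": "servo_tool", "body": {"targets": [[[0, 0, -0.03], 0], [[0, 0, 0], 0]]}}

```text
clock: 36.85
position: [0.5956, -0.2311, 0.0639]
tool_rot: [3.141, -0.0, 0.976]
force: [-0.8, 1.9, 6.4]
grip_width: 0.0418
```

Emit:
{"method": "servo_tool", "body": {"targets": [[[0, 0, 0], 0], [[0, 0, 0], 0], [[0, 0, 0], 0], [[0, 0, 0], 0]], "gripper": 0.4}}

```text
clock: 37.35
position: [0.5954, -0.2311, 0.0637]
tool_rot: [3.142, 0.0, 0.976]
force: [0.3, -1.3, 0.5]
grip_width: 0.0602
```

Emit:
{"method": "servo_tool", "body": {"targets": [[[0, 0, -0.2], 0], [[0, 0, -0.5], 0], [[0, 0, -0.8], 0], [[0, 0, -0.8], 0], [[0, 0, -0.7], 0], [[0, -0.5, -0.2], 0], [[0, -0.8, 0], 0], [[0, -0.8, 0], 0], [[0, -0.5, 0], 0], [[0, 0, 0], 0]]}}

```text
clock: 38.6
position: [0.487, -0.1574, 0.2247]
tool_rot: [3.141, -0.001, 0.977]
force: [0.3, -0.8, 0.3]
grip_width: 0.06
```

Run:
```python
from h import *
st()
im=bot.grab_frame("wrist");cv2.imwrite("pics/w28.png",im)
im=bot.grab_frame("scene");cv2.imwrite("pics/s28f.png",im)
```

```text
t 38.6 p [ 0.487  -0.1574  0.2247] yaw [ 1.8e+02 -1.0e-01  5.6e+01] F [ 0.3 -0.8  0.3] w 0.06 q [-0.24  0.36  0.57  1.89 -0.24  0.95 -0.15]
```

View pics/w28.png

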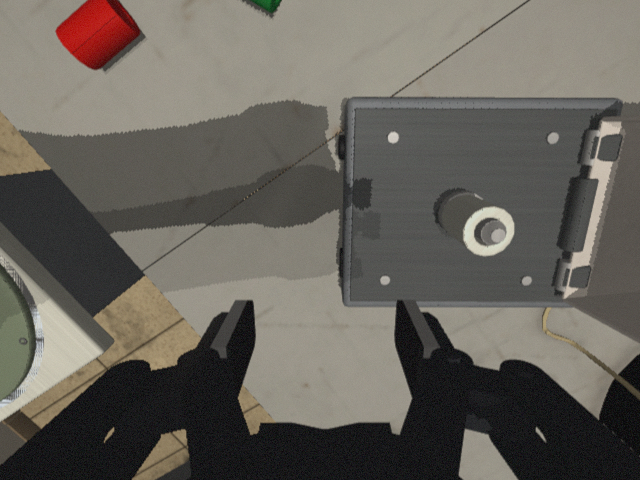

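View pics/s28f.png

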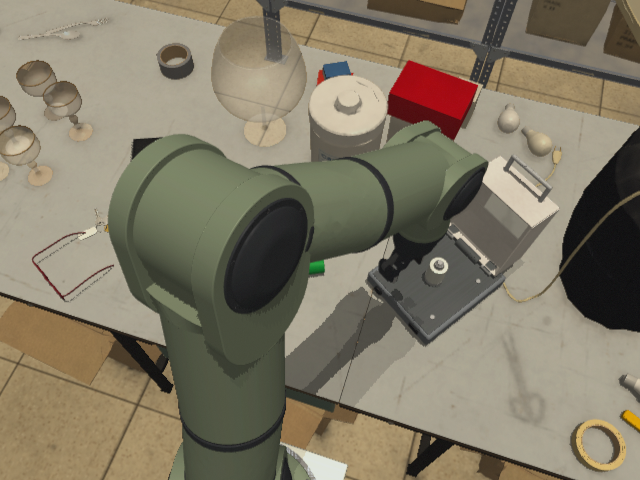

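Run:
```python
from h import *
im=bot.grab_frame("top");a=cv2.imread("pics/top0.png")
for n,(x0,y0,x1,y1) in dict(tape=(245,150,297,205),candle=(170,165,215,210),brush=(140,235,220,280)).items():
    print(n,cv2.absdiff(a,im)[y0:y1,x0:x1].max(2).mean().round(1))
cv2.imwrite("pics/t29.png",im)
g=cv2.cvtColor(cv2.imread("pics/w28.png"),cv2.COLOR_BGR2GRAY)[195:265,445:525]
cs,_=cv2.findContours((g>170).astype(np.uint8),0,1);e=cv2.fitEllipse(max(cs,key=cv2.contourArea));uv=(e[0][0]+445,e[0][1]+195)
print(e,onz("wrist",uv,.116)); st()
```

```text
tape 20.5
candle 20.7
brush 20.2
((43.46895217895508, 35.8902473449707), (45.04378890991211, 51.69415283203125), 54.39317321777344) [ 0.59590028 -0.23069821  0.116     ]
t 38.75 p [ 0.4884 -0.1587  0.2242] yaw [179.9  -0.   55.9] F [ 0.6 -0.5  0.1] w 0.0599 q [-0.24  0.36  0.57  1.89 -0.24  0.95 -0.15]
```

View pics/t29.png

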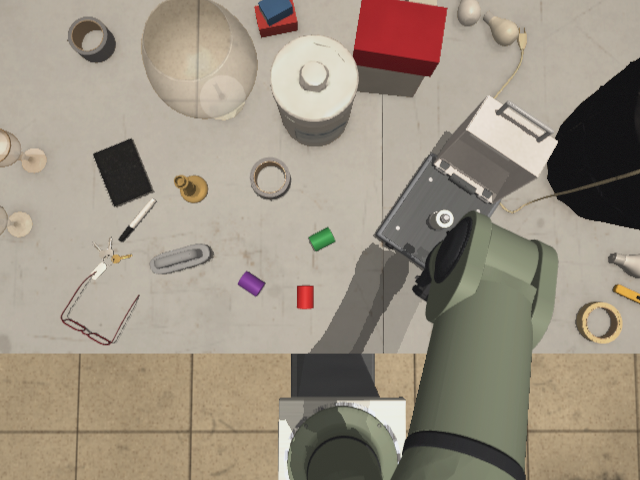

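```bash
python3 -c "
from workcell import bot
print(bot.job_done())"
```

```text
the job is handed in; nothing more can be done
None
```

The job is done and handed in at about 38.8 s, with the robot touching nothing. The hood stands open, and the sleeve sits released on the shoulder over the spindle.

**What I did**
- **Hood:** I gripped the handle and swung it along its arc past the tipping point. After I let go, it ended at its open stop and stayed there.
- **Standing the sleeve:** The sleeve would not swing in the grip. I tipped it up over the polisher's left deck edge, dragged it upright on the bench and let go. A picture showed it standing on its own.
- **Fitting the sleeve:** I took it again and lowered it over the spindle in small steps. I released it once it touched the shoulder.

**What the last checks showed**
- **Seating:** First contact came at a TCP height of 63.8 mm, against 63.9 mm expected. In the last wrist view the sleeve's top centre is at (0.596, -0.231), within about 1 mm of the measured spindle axis.
- **Bystanders:** In the last top view the tape roll, brush and candlestick look where they were at the start. My pixel-difference check could not confirm this. It read about 20 grey levels at all three, which I put down to a brightness change.

**What went wrong or disagreed**
- My first close on the handle missed. The real fingertips sit roughly 20–30 mm higher than the stated TCP, so I corrected the grasp heights from contact.
- While tipping the sleeve, one sideways push reached about 39 N at the wrist. I think the sleeve had jammed against the gripper's palm, so I backed off. That is close to the 40 N limit for the gripper's body, and I only have wrist-force readings taken at the end of each move.
- Setting the tilted sleeve on the bench gave 30 N, and seating it on the shoulder gave 24 N.

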